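# Lock the stop nut of the blister press

## Task

The height stop of the blister press on the dispensary counter is set but not locked. Lay the open-ended spanner flat on the press plate with its jaws fully on the large lower nut and its handle on the near side of the reaction pin, then let go, so that the pin keeps the lower nut from turning; then grip the small jam nut and tighten it clockwise down onto the lower nut with about 1.2 N m, firmly but without overtightening. Leave the nuts tight and the spanner in place, do not change the lower nut's setting, and leave the bottle, jar and tray alone.

Things in the scene. Friction and masses are not known exactly. Their poses are not given: they have to be found in the camera images.
- press: Hand press fixed to the counter: grey base plate 240 (its x) x 320 (its y) x 25 mm, flat top 25 mm above the counter. Origin: centre of the underside; x away from the robot, y to the left, z up. A round steel stud, 20 mm across, top 72 mm above the counter, stands at x=-50, y=-80 mm and carries two nuts. The plate is clear around the stud and the pin.
- platen (a point): Centre of the top of the press's fixed aluminium platen block, 85 x 150 mm, 42 mm above the counter (press x=70, y=65 mm). Behind it, at press x above 100 mm and y -20..150 mm, stands the folded-open upper platen, up to 140 mm high. Not part of the job. Axes as the press.
- stud_foot (a point): Point on the stud's axis at the height of the plate's top (25 mm above the counter); axes as the press.
- reaction_pin: Fixed steel reaction pin on the plate, 14 mm across, 24 mm high, 20 mm in press x and 190 mm in press y from the stud. Origin: centre of its foot, plate-top height; axes as the press. With the spanner home, the handle lies on the robot's side (-x) of it, about 2 mm clear; tightening swings the handle against it. It takes about 5.5 N at the wanted torque and must never take over 9 N.
- set_nut: Large lower hexagon nut on the stud, 41 mm across flats, 16 mm high, from 26.5 to 42.5 mm above the counter. Origin: centre of its underside, on the stud's axis; z up; x and -x are square to two flats and start within 3 degrees of press x and -x. It turns on the stud at about 0.18 N m, so the jam nut drags it along unless it is held; it must stay within 20 degrees of press x.
- jam_nut: Small upper jam nut (hexagon) on the same stud, 32 mm across flats, 18 mm high, from 43 to 61 mm above the counter. Origin: centre of its underside, on the stud's axis; z up; x is square to a flat (flats every 60 degrees). It starts 21 to 67 degrees short of line with the lower nut and turns freely (0.05 N m) clockwise, seen from above, until it jams on it, 34 to 54 degrees on.
- jam_top (a point): Centre of the jam nut's top face, 61 mm above the counter; the stud stands 11 mm above it. Axes as the jam nut. It jams with its x within 13 degrees of the lower nut's x; just where must be felt. Then both nuts turn only together: some 5 to 15 degrees more take up the slack of spanner and pin and then the torque rises steeply. The nut must not be turned back after tightening.
- spanner: Loose steel open-ended spanner, flat, 14 mm thick, about 0.35 kg, lying on the counter. Origin: underside, centre of the jaws (on the stud's axis when home); x points out of the mouth, z up. Jaw gap 43 mm (1 mm spare each side of the lower nut), tips flared outwards, at x=26 mm; throat at x=-24.5 mm. Head 67 mm wide, to x=-44 mm. When home, x points along press -y: slide it on along press -y, flat on the plate.
- spanner_grip (a point): Good grip point on the spanner, at its x=-80 mm, mid thickness (7 mm above its underside); balance point near x=-75 mm. The straight handle, 22 mm wide, runs along the spanner's x from x=-44 to -226 mm; grip it across its width.
- spanner_end (a point): Point on the handle's centre line at spanner x=-190 mm, underside; beside the reaction pin when home.
- pill_bottle: Bystander: amber bottle 48 mm across, 85 mm high, standing; origin centre of its underside.
- ointment_jar: Bystander: white jar 60 mm across, 50 mm high; origin centre of its underside.
- count_tray: Bystander: shallow blue tablet tray 100 x 140 x 18 mm; origin centre of its underside.

How it is judged:
By the outcome, as a careful person would: the job done as asked, in the order asked, and still so for the second after the job is handed in, with the robot touching nothing.
It also fails if it takes over 67 s, if anything falls off the work surface, if the arm or the gripper's body presses on something with over 40 N, if the wrist force passes 120 N, or if a joint passes its speed limit or range.

## Robot

A 7-joint arm with a two-finger parallel gripper is mounted at the origin on the work surface. World frame = base frame: x ahead of the robot, y to its left, z up, the work surface at z = 0. Lengths are in mm, angles in rad, forces in N, time in s.
With the tool pointing down it reaches from about 350 to 900 mm from the base axis. Payload 19.9 kg.
Tool frame: the origin (TCP) lies at the very end of the fingers, on their centre line; the grasp point (between the pads) lies 19 mm behind it; x points along the fingers, z is the direction in which the jaws open and shut, and the axes are right-handed (so a half turn about x gives the same grasp; the last joint's range is limited). The gripper opens to 94 mm and grips with 3 to 60 N. Pads are 16 mm wide; open, the fingers measure 119 mm over their backs; the gripper's body (75 mm by 177 mm) begins 78 mm behind the grasp point.
Start: joints at [1.192, 0.417, -0.01, 1.614, 0.005, 1.111, -0.053], TCP at [207.124, -589.657, 177.625] pointing down, gripper open.
Joint ranges: [-2.81, 2.81], [-0.39, 2.02], [-1.27, 1.25], [0.06, 2.57], [-1.19, 4.33], [0.19, 2], [-2.82, 2.82]. Speed limits (rad/s): [1.89, 1.89, 2.39, 2.39, 3.01, 3.01, 3.01].

## Interface

Orientations are given as a unit quaternion [w, x, y, z].
In Python, from rig import manip gives the robot as it stands.
- The arm moves only by the tool carry_out, never from a script. Its argument "steps" is a list of rows, each an object of numbers: "x", "y", "z": the shift along the tool's x, y, z in m; "rx", "ry", "rz": the turn, a rotation vector about the tool's x, y, z in rad; "fingers": the closure, from -1 (fully open) to 1 (shut). A call has exactly 8 rows; each row is the pose to reach, as a shift and turn from the pose measured when the call began, along the tool's axes at that moment; what a row does not reach only later rows make up. A row lasts 1/12 s, in which the tool goes at most 41.7 mm and 7.16 degrees, less where a joint would pass 70% of its speed; a pose out of reach is approached as far as the arm can. A call with a gripper value outside its range is refused whole. The fingers move at their own pace and stop on an object; "grip_force" is the grip in N (left out, the last holds). Time passes only in rows, so rows that repeat a pose let the fingers close, or fill a call up. It gives the time, the measured TCP pose, the force and the opening at its end, in the units of the state.
- manip.state(): the state, without advancing time (a new reading comes with each control period).
- manip.get_image(name): name is "side" or "top" or "wrist"; returns the picture (480x640x3 uint8, red, green, blue); there is no depth.
- manip.get_calibration(name): a dict with "intrinsics" (3x3 intrinsics, pixels), "k1" (the pictures are not rectified: a ray, as slopes to the right and down, at radius r is drawn at 1 + k1 r^2 times it, then the intrinsics apply), "rvec" (rotation vector, rad) and "tvec" (3), from world to camera coordinates, as OpenCV has them; the wrist camera has in their place "T_tool_cam" (4x4, takes a point from camera to tool coordinates, whose origin is the TCP and whose axes are the tool frame's). Camera axes: x right, y down, z forward; pixel columns grow to the right and rows downward; lengths in mm; the calibration is good to about 2 mm. A picture is of the moment at which its call begins: read the wrist's pose just before it. get_calibration takes no time and is no camera call.
- manip.sign_off(): hands the job in, once; it reports no verdict.
Trained networks look in the newest picture that a camera, given by its name, has taken for a name from the list of things; names that differ only in an ending like _2 or _b are one class to them, and where a whole thing is asked for, a point or a joint stands for the part that bears it (a point fixed in the world has none). Each returns a list of dicts, best first, with "conf" (0 to 1); they miss things now and then, are a little off and sometimes report something else, mostly with a low value. They report only what shows in the picture. A call takes as long as a camera call.
- manip.boxes_of(name, camera): "xy" ([column, row] in pixels, amid what is visible of it).
The state is a dict: "time_s": time; "q": joint angles; "dq": joint speeds; "joint_efforts": joint torques, N m; "position": TCP position; "orientation": TCP orientation; "ft_force": force on the tool from outside, world axes, zero at the start; "torque": the same for the moment, N m; "width": opening from 0.0 (shut) to 1.0 (fully open).
Only numpy, scipy, OpenCV 4.12 (cv2) and the standard library are available. Lean on these libraries where they do the work, as an engineer would, in place of code of your own. Each camera call takes 0.05 s, during which the arm holds its last target. There are 200 camera calls.

## Working session

There is one attempt and no reset: what is moved stays moved. The work goes in short steps, Python scripts to look and compute and a tool call to move; the robot and the scene stay as the last step left them, time stands still between calls to the robot, and variables do not carry over. Pictures are saved under pics/ and viewed, about 8 in all and at most 12, crops included, and the job is handed in when it is done.

Besides the shell and the picture viewer there is one more tool, called after "Request:" by a JSON object that holds its "fn" and its "kwargs". carry_out: Moves the arm, as the interface text tells. Its arguments: {"type":"object","properties":{"steps":{"type":"array"},"grip_force":{"type":"number"}},"required":["steps"]}

```bash
mkdir -p pics; cat > h.py <<'E'
import numpy as np, cv2
from scipy.spatial.transform import Rotation as R
from rig import manip
def st():
    s=manip.state(); q=np.array(s['orientation']); s['R']=R.from_quat(q[[1,2,3,0]]).as_matrix(); s['p']=np.array(s['position']); return s
def cam(name,s=None):
    c=manip.get_calibration(name); K=np.array(c['intrinsics'])
    if name=='wrist':
        T=np.array(c['T_tool_cam']); Rw=s['R']@T[:3,:3]; o=s['R']@T[:3,3]+s['p']
        return K,c['k1'],Rw.T,-Rw.T@o
    Rm=R.from_rotvec(np.array(c['rvec']).ravel()).as_matrix(); return K,c['k1'],Rm,np.array(c['tvec']).ravel()
def ray(C,px):
    K,k1,Rm,t=C
    d=cv2.undistortPoints(np.array([[px]],float),K,np.array([k1,0,0,0.]))[0,0]
    v=Rm.T@np.array([d[0],d[1],1]); return -Rm.T@t, v/np.linalg.norm(v)
def atz(C,px,z):
    o,v=ray(C,px); return o+v*(z-o[2])/v[2]
def tri(rays):
    A=np.zeros((3,3));b=np.zeros(3)
    for o,v in rays:
        P=np.eye(3)-np.outer(v,v);A+=P;b+=P@o
    x=np.linalg.solve(A,b); return x,[np.linalg.norm((np.eye(3)-np.outer(v,v))@(x-o)) for o,v in rays]
def proj(C,X):
    K,k1,Rm,t=C
    return cv2.projectPoints(np.array(X,float).reshape(-1,3),R.from_matrix(Rm).as_rotvec(),t,K,np.array([k1,0,0,0.]))[0].reshape(-1,2)
def shot(name,fn):
    s=st(); im=manip.get_image(name); cv2.imwrite('pics/'+fn,cv2.cvtColor(im,cv2.COLOR_RGB2BGR)); return s,im
E
python3 - <<'E'
from h import *
np.set_printoptions(precision=1,suppress=True)
Cs={}
for n in('top','side'):
    s,im=shot(n,n+'0.png'); Cs[n]=cam(n); print(n,'cam at',-Cs[n][2].T@Cs[n][3])
for t in['press','platen','stud_foot','reaction_pin','set_nut','jam_nut','jam_top','spanner','spanner_grip','spanner_end','pill_bottle','ointment_jar','count_tray']:
    r={n:manip.boxes_of(t,n)[:2] for n in Cs}
    print(t,{n:[(np.round(d['xy'],1),round(d['conf'],2)) for d in r[n]] for n in r})
    if all(r.values()):
        x,e=tri([ray(Cs[n],r[n][0]['xy']) for n in Cs]); print('   ',x,np.array(e))
print(s['R'],s['p'],s['width'],manip.get_calibration('wrist'),s['time_s'])
E
```

```text
top cam at [ 495.5   17.9 1060.2]
side cam at [382.  986.1 722. ]
press {'top': [(array([328.9, 214.5]), 0.9)], 'side': [(array([290.9, 251.5]), 0.67)]}
    [619.1  -5.   19.6] [6.3 6.3]
platen {'top': [(array([328.7, 213.4]), 0.87)], 'side': [(array([289.6, 256.1]), 0.7)]}
    [623.   -5.    5.6] [6.1 6.1]
stud_foot {'top': [(array([329.4, 216.7]), 0.77)], 'side': [(array([290.8, 251.1]), 0.86), (array([334.3, 227. ]), 0.3)]}
    [616.7  -5.5  20.5] [9. 9.]
reaction_pin {'top': [], 'side': [(array([295. , 268.9]), 0.52)]}
set_nut {'top': [(array([362.7, 252.1]), 0.52), (array([484.2, 312.6]), 0.36)], 'side': [(array([335.6, 225.7]), 0.76)]}
    [526.1 -75.4  60.5] [1.8 1.8]
jam_nut {'top': [], 'side': [(array([335.4, 228.1]), 0.43)]}
jam_top {'top': [(array([360.7, 248.4]), 0.56)], 'side': []}
spanner {'top': [(array([164.6, 262.1]), 0.74)], 'side': [(array([300.1, 391.2]), 0.79), (array([332.6, 225.8]), 0.17)]}
    [519.7 382.3 -11.9] [3.3 3.3]
spanner_grip {'top': [(array([162. , 261.9]), 0.79), (array([362.5, 249.3]), 0.58)], 'side': [(array([299.5, 390.1]), 0.94)]}
    [520.  38
[... 348 characters left out ...]
.4]), 0.76), (array([367.1, 249.4]), 0.4)], 'side': [(array([397.3, 193. ]), 0.94)]}
    [ 385.4 -337.    27.1] [1.7 1.7]
count_tray {'top': [(array([502.6, 186.6]), 0.67)], 'side': [(array([308.8, 181. ]), 0.86), (array([300.2, 389.8]), 0.48)]}
    [ 663.6 -409.1    5.1] [3.4 3.4]
[[-0.   0.9  0.3]
 [ 0.   0.3 -0.9]
 [-1.  -0.  -0. ]] [ 207.  -589.3  177. ] 1.0040826565554615 {'intrinsics': array([[418. ,   0. , 315.6],
       [  0. , 418. , 238.1],
       [  0. ,   0. ,   1. ]]), 'k1': -0.039657118363852606, 'T_tool_cam': array([[   0. ,   -0.3,    1. , -207.5],
       [   0. ,   -1. ,   -0.3,   82.4],
       [   1. ,    0. ,   -0. ,    0.5],
       [   0. ,    0. ,    0. ,    1. ]])} 0.05
```

View pics/top0.png

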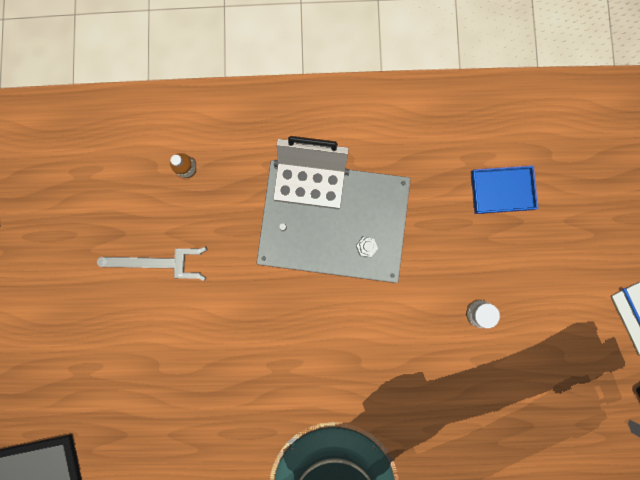

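View pics/side0.png

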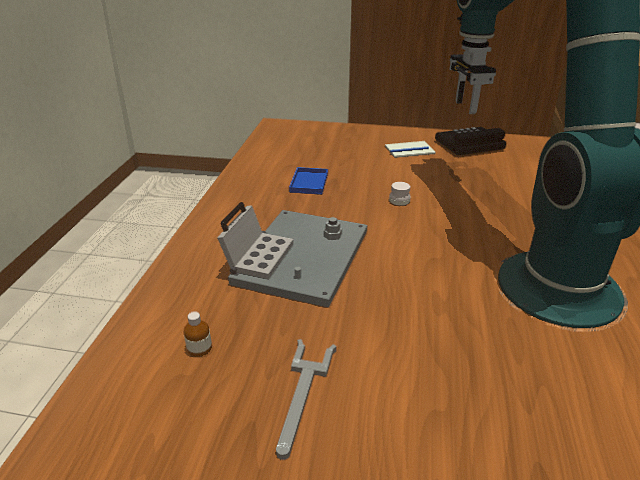

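The top view shows the stud near (368,246), the pin near (283,227) and the spanner lying along y from (102,261) to (205,262), with its mouth towards the stud. The side view agrees: pin at (298,273), spanner from (283,450) to (318,345). Next I'll take the wrist camera over the press.

```bash
cat >> h.py <<'E'
def goal(p,yaw,s=None):
    "shift (m) and rx to reach TCP p with tool down, tool y at world yaw (rad)"
    s=s or st(); c,n=np.cos(yaw),np.sin(yaw)
    T=np.array([[0,0,-1],[c,n,0],[n,-c,0]]).T  # cols x,y,z ; z=x cross y
    d=s['R'].T@(np.array(p)-s['p'])/1000; rv=R.from_matrix(s['R'].T@T).as_rotvec()
    print('shift',np.round(d,4),'rv',np.round(rv,4),'dist',np.round(np.linalg.norm(d)*1e3),'deg',np.round(np.degrees(np.linalg.norm(rv)),1))
E
python3 - <<'E'
from h import *
np.set_printoptions(precision=1,suppress=True)
C=cam('top')
for n,px,z in[('stud',(368,244),72),('pin',(283,226.5),49),('end',(102,261),14),('tipL',(205,249),14),('tipR',(204,278),14),('c1',(273,161),25),('c2',(409,178),25),('c3',(398,281),25),('c4',(258,264),25)]: print(n,atz(C,px,z))
goal([520,-10,220],np.pi/2)
s=st(); print(s['R'][:,1], s['ft_force'],s['torque'])
E
```

```text
stud [540.9 -86.5  72. ]
pin [586.1  96.4  49. ]
end [522.4 519.9  14. ]
tipL [543.2 279.   14. ]
tipR [477.2 282.3  14. ]
c1 [738.9 117.5  25. ]
c2 [ 689.7 -189.7   25. ]
c3 [ 458.6 -155.2   25. ]
c4 [505.5 156.7  25. ]
shift [-0.   0.5 -0.4] rv [-1.2 -0.   0. ] dist 660.0 deg 70.6
[ 0.9  0.3 -0. ] [ 0.3  0.4 -0.8] [-0.  0. -0.]
```

```bash
python3 - <<'E'
from h import *
goal([535,0,240],np.radians(82))
E
```

```text
shift [-0.0624  0.5048 -0.4477] rv [-1.0934 -0.      0.    ] dist 678.0 deg 62.6
```

Request:
{"fn": "carry_out", "kwargs": {"steps": [{"x": -0.0624,"y": 0.5048,"z": -0.4477,"rx": -1.0934},{"x": -0.0624,"y": 0.5048,"z": -0.4477,"rx": -1.0934},{"x": -0.0624,"y": 0.5048,"z": -0.4477,"rx": -1.0934},{"x": -0.0624,"y": 0.5048,"z": -0.4477,"rx": -1.0934},{"x": -0.0624,"y": 0.5048,"z": -0.4477,"rx": -1.0934},{"x": -0.0624,"y": 0.5048,"z": -0.4477,"rx": -1.0934},{"x": -0.0624,"y": 0.5048,"z": -0.4477,"rx": -1.0934},{"x": -0.0624,"y": 0.5048,"z": -0.4477,"rx": -1.0934}]}}

```text
validation failed for argument at $.st...
```

```bash
python3 - <<'E'
from h import *
goal([535,0,240],np.radians(82))
E
```

```text
shift [-0.0624  0.5048 -0.4477] rv [-1.0934 -0.      0.    ] dist 678.0 deg 62.6
```

Request:
{"fn": "carry_out", "kwargs": {"steps": [{"x": -0.06,"y": 0.5,"z": -0.45,"rx": -1.09,"ry": 0,"rz": 0,"fingers": -1},{"x": -0.06,"y": 0.5,"z": -0.45,"rx": -1.09,"ry": 0,"rz": 0,"fingers": -1},{"x": -0.06,"y": 0.5,"z": -0.45,"rx": -1.09,"ry": 0,"rz": 0,"fingers": -1},{"x": -0.06,"y": 0.5,"z": -0.45,"rx": -1.09,"ry": 0,"rz": 0,"fingers": -1},{"x": -0.06,"y": 0.5,"z": -0.45,"rx": -1.09,"ry": 0,"rz": 0,"fingers": -1},{"x": -0.06,"y": 0.5,"z": -0.45,"rx": -1.09,"ry": 0,"rz": 0,"fingers": -1},{"x": -0.06,"y": 0.5,"z": -0.45,"rx": -1.09,"ry": 0,"rz": 0,"fingers": -1},{"x": -0.06,"y": 0.5,"z": -0.45,"rx": -1.09,"ry": 0,"rz": 0,"fingers": -1}]}}

```text
time_s: 2.07
position: [366.9, -296.5, 207.7]
orientation: [0.703, 0.08, 0.702, -0.08]
ft_force: [0.9, -0.9, 0.2]
width: 1.0
```

```bash
python3 - <<'E'
from h import *
goal([535,0,240],np.radians(82)); print(st()['time_s'])
E
```

```text
shift [-0.0325  0.3267  0.0971] rv [-0.0873  0.0003  0.0006] dist 342.0 deg 5.0
2.0667
```

Request:
{"fn": "carry_out", "kwargs": {"steps": [{"x": -0.033,"y": 0.327,"z": 0.097,"rx": -0.087,"ry": 0,"rz": 0,"fingers": -1},{"x": -0.033,"y": 0.327,"z": 0.097,"rx": -0.087,"ry": 0,"rz": 0,"fingers": -1},{"x": -0.033,"y": 0.327,"z": 0.097,"rx": -0.087,"ry": 0,"rz": 0,"fingers": -1},{"x": -0.033,"y": 0.327,"z": 0.097,"rx": -0.087,"ry": 0,"rz": 0,"fingers": -1},{"x": -0.033,"y": 0.327,"z": 0.097,"rx": -0.087,"ry": 0,"rz": 0,"fingers": -1},{"x": -0.033,"y": 0.327,"z": 0.097,"rx": -0.087,"ry": 0,"rz": 0,"fingers": -1},{"x": -0.033,"y": 0.327,"z": 0.097,"rx": -0.087,"ry": 0,"rz": 0,"fingers": -1},{"x": -0.033,"y": 0.327,"z": 0.097,"rx": -0.087,"ry": 0,"rz": 0,"fingers": -1}]}}

```text
time_s: 2.73
position: [530.1, -7.6, 239.9]
orientation: [0.706, 0.049, 0.705, -0.05]
ft_force: [1.2, -1.2, 0.1]
width: 0.996
```

```bash
python3 - <<'E'
from h import *
import pickle
s,im=shot('wrist','w1.png'); pickle.dump(s,open('w1.pkl','wb')); print(s['p'],s['R'][:,1],s['dq'])
for t in['jam_top','reaction_pin','stud_foot']:print(t,[(np.round(d['xy'],1),round(d['conf'],2)) for d in manip.boxes_of(t,'wrist')[:2]])
E
```

```text
[530.12905009  -7.57570469 239.93292846] [ 1.39991924e-01  9.90152268e-01 -8.64369479e-04] [-0.78016994  0.47139134 -0.2526429  -0.58893322  0.31738225  0.2376022
 -1.07297945]
jam_top []
reaction_pin [(array([361.9,  82.6]), 0.57)]
stud_foot [(array([407.9, 158.2]), 0.78)]
```

View pics/w1.png

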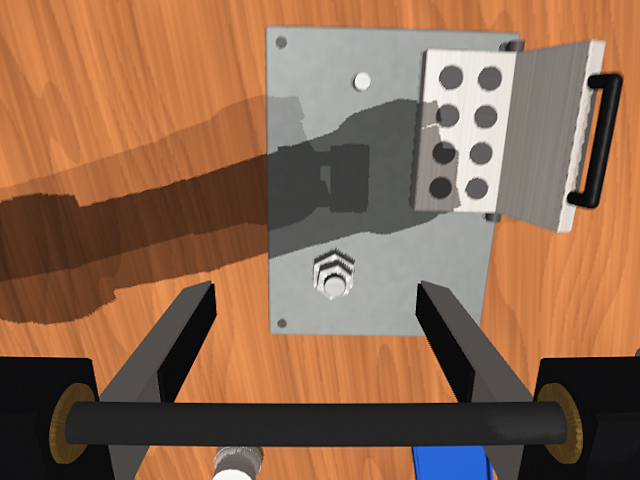

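The wrist view shows the stud top near (335,286), the pin top near (362,82) and the plate edges, all clear. Next is a settled picture with circle fits, then on to the spanner. I'll turn the tool half round so the jaws lie on the camera's side.

```bash
python3 - <<'E'
from h import *
import pickle
np.set_printoptions(precision=2,suppress=True)
s,im=shot('wrist','w2.png'); pickle.dump(s,open('w2.pkl','wb')); C=cam('wrist',s)
print(s['p'],s['dq'])
print(proj(C,[541,-86.5,72]),proj(C,[586,96.4,49]))
g=cv2.cvtColor(im,cv2.COLOR_RGB2GRAY)
def blob(g,c,w,thr):
    x,y=c; sub=g[y-w:y+w,x-w:x+w]; n,l,stt,cen=cv2.connectedComponentsWithStats((sub>thr).astype(np.uint8))
    i=1+np.argmax(stt[1:,4]); return cen[i]+[x-w,y-w],stt[i]
for th in(190,205,220):
  print(th,blob(g,(362,82),18,th))
cv2.imwrite('pics/crop.png',cv2.resize(im[225:325,275:395,::-1],None,fx=5,fy=5,interpolation=cv2.INTER_CUBIC))
E
```

```text
[529.58  -8.52 239.26] [ 0.04 -0.01  0.03  0.02 -0.   -0.    0.01]
[[337.63 285.87]] [[361.31  82.31]]
190 (array([362.82,  81.29]), array([ 12,   9,  15,  17, 205], dtype=int32))
205 (array([362.73,  81.48]), array([ 12,  10,  15,  16, 195], dtype=int32))
220 (array([362.7 ,  81.34]), array([ 12,  10,  15,  16, 186], dtype=int32))
```

View pics/crop.png

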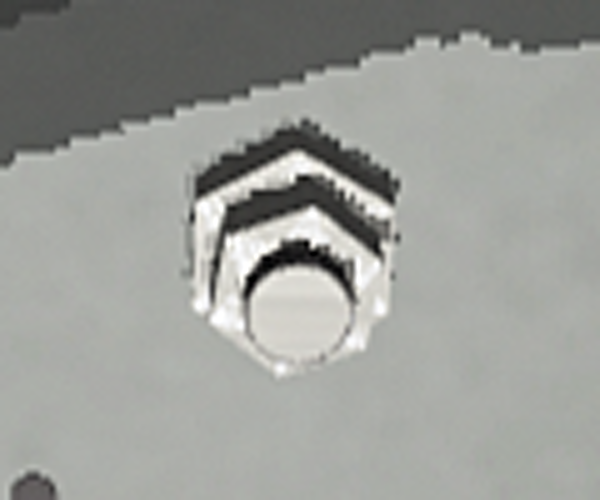

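Request:
{"fn": "carry_out", "kwargs": {"steps": [{"x": 0.0,"y": 0.394,"z": -0.074,"rx": 1.0,"ry": 0,"rz": 0,"fingers": -1},{"x": 0.0,"y": 0.394,"z": -0.074,"rx": 1.0,"ry": 0,"rz": 0,"fingers": -1},{"x": 0.0,"y": 0.394,"z": -0.074,"rx": 1.0,"ry": 0,"rz": 0,"fingers": -1},{"x": 0.0,"y": 0.394,"z": -0.074,"rx": 1.0,"ry": 0,"rz": 0,"fingers": -1},{"x": 0.0,"y": 0.394,"z": -0.074,"rx": 1.0,"ry": 0,"rz": 0,"fingers": -1},{"x": 0.0,"y": 0.394,"z": -0.074,"rx": 1.0,"ry": 0,"rz": 0,"fingers": -1},{"x": 0.0,"y": 0.394,"z": -0.074,"rx": 1.0,"ry": 0,"rz": 0,"fingers": -1},{"x": 0.0,"y": 0.394,"z": -0.074,"rx": 1.0,"ry": 0,"rz": 0,"fingers": -1}]}}

```text
time_s: 3.65
position: [517.4, 275.5, 239.1]
orientation: [0.62, 0.34, 0.619, -0.341]
ft_force: [1.1, 0.1, -0.1]
width: 1.001
```

```bash
python3 - <<'E'
from h import *
goal([517,410,200],np.radians(-93)); s=st(); print(s['q'],s['R'][:,1])
E
```

```text
shift [ 0.0389  0.0717 -0.1139] rv [ 2.1885e+00  1.7000e-03 -1.4000e-03] dist 140.0 deg 125.4
[-0.07094742  0.3521896  -0.6043713   1.62339523  0.21096609  1.23247241
 -1.72258208] [ 8.44380296e-01  5.35743784e-01 -7.16499742e-04]
```

The crop shows the stud top centred at (302,312) in crop pixels, with the jam nut's corners at about (313,207), (378,258), (362,345), (282,375), (215,322) and (228,235). The flipped tool would put joint 7 out of range near the press, so I'll keep tool y along press +y. Computing positions now.

```bash
python3 - <<'E'
from h import *
import pickle
np.set_printoptions(precision=1,suppress=True)
s=pickle.load(open('w2.pkl','rb')); C=cam('wrist',s)
f=lambda p:(p[0]/5+275-.4,p[1]/5+225-.4)
S=atz(C,f((302,312)),72); P=atz(C,(362.7,81.4),49); print('stud',S,'pin',P,'d',np.linalg.norm((P-S)[:2]))
print('press yaw',np.degrees(np.arctan2(*(P-S)[1::-1]))-np.degrees(np.arctan2(190,20)))
T=cam('top'); Si=cam('side')
for p,z in(((313,207),61),((378,258),61),((362,345),61),((282,375),61),((215,322),61),((228,235),61),((297,150),42.5),((393,205),42.5),((197,205),42.5)):
    X=atz(C,f(p),z); d=(X-S)[:2]; print(z,d,np.linalg.norm(d),np.degrees(np.arctan2(d[1],d[0])))
i=cv2.cvtColor(cv2.imread('pics/w2.png'),cv2.COLOR_BGR2GRAY)
for n,px,z in[('c3',(281.5,42.5),25),('c4',(281.5,323.5),25)]: print(n,atz(C,px,z))
goal([512,350,200],np.radians(87))
E
```

```text
stud [538.1 -87.   72. ] pin [587.   97.3  49. ] d 190.70693605650123
press yaw -8.861173713189103
61 [ 4.8 17.1] 17.73976857673854 74.43081902448361
61 [16.2  4.7] 16.86959780575375 16.20048653691341
61 [ 10.9 -13.4] 17.305864292432236 -50.800764938240576
61 [ -5.8 -17.7] 18.646601901598384 -107.97455747104999
61 [-17.6  -4.5] 18.123182070493517 -165.67322171202946
61 [-12.5  13.5] 18.44836596088163 132.80870909251746
42.5 [ 3.1 22.9] 23.15070663624103 82.3218125734693
42.5 [21.2  8.4] 22.8020041865174 21.726465926732708
42.5 [-18.7  13.9] 23.327295327854937 143.4377097916132
c3 [518.5 143.3  25. ]
c4 [ 472.9 -142.8   25. ]
shift [ 0.   0.  -0.1] rv [-1.  0.  0.] dist 84.0 deg 54.6
```

```bash
python3 - <<'E'
from h import *
goal([512,350,200],np.radians(87))
E
```

```text
shift [ 0.039   0.0354 -0.0659] rv [-0.953   0.0011  0.0014] dist 84.0 deg 54.6
```

Request:
{"fn": "carry_out", "kwargs": {"steps": [{"x": 0.039,"y": 0.035,"z": -0.066,"rx": -0.95,"ry": 0,"rz": 0,"fingers": -1},{"x": 0.039,"y": 0.035,"z": -0.066,"rx": -0.95,"ry": 0,"rz": 0,"fingers": -1},{"x": 0.039,"y": 0.035,"z": -0.066,"rx": -0.95,"ry": 0,"rz": 0,"fingers": -1},{"x": 0.039,"y": 0.035,"z": -0.066,"rx": -0.95,"ry": 0,"rz": 0,"fingers": -1},{"x": 0.039,"y": 0.035,"z": -0.066,"rx": -0.95,"ry": 0,"rz": 0,"fingers": -1},{"x": 0.039,"y": 0.035,"z": -0.066,"rx": -0.95,"ry": 0,"rz": 0,"fingers": -1},{"x": 0.039,"y": 0.035,"z": -0.066,"rx": -0.95,"ry": 0,"rz": 0,"fingers": -1},{"x": 0.039,"y": 0.035,"z": -0.066,"rx": -0.95,"ry": 0,"rz": 0,"fingers": -1}]}}

```text
time_s: 4.32
position: [512.5, 347.9, 199.8]
orientation: [0.707, 0.017, 0.707, -0.019]
ft_force: [-0.0, 0.0, -0.0]
width: 1.001
```

```bash
python3 - <<'E'
from h import *
import pickle
manip.get_image('wrist')
s,im=shot('wrist','w3.png'); pickle.dump(s,open('w3.pkl','wb')); print(s['p'],s['R'][:,1],s['q'])
E
```

```text
[512.49200242 347.80764596 199.75956334] [ 0.0483519   0.99882629 -0.00285176] [-0.07453673  0.50084914 -0.79572288  1.58225186  0.37631397  1.21961483
 -0.98901299]
```

View pics/w3.png

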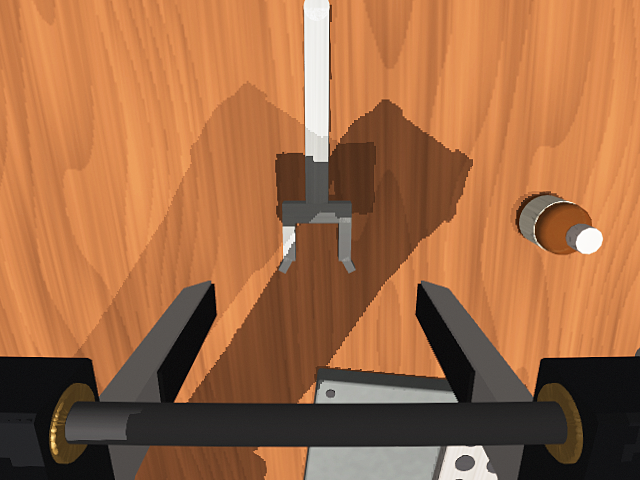

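The spanner's handle spans columns 304–328 up to the end at row 0. The head's back edge is at row 203, the throat at row 222 and the tips near (285,270) and (350,270).

```bash
python3 - <<'E'
from h import *
import pickle
np.set_printoptions(precision=1,suppress=True)
s=pickle.load(open('w3.pkl','rb')); C=cam('wrist',s)
im=cv2.imread('pics/w3.png'); hsv=cv2.cvtColor(im,cv2.COLOR_BGR2HSV); m=hsv[...,1]<60
L=[]
for r in range(30,200,12):
    c=np.flatnonzero(m[r,290:345])+290
    if len(c): a,b=atz(C,(c[0]-.5,r),14),atz(C,(c[-1]+.5,r),14); L.append(((a+b)/2)[:2]); print(r,c[0],c[-1],L[-1],np.linalg.norm(a-b))
L=np.array(L); p=np.polyfit(L[:,1],L[:,0],1); print('slope deg',np.degrees(np.arctan(p[0])),p)
for r in(202,203,222,223): print(r,'col m',np.flatnonzero(m[r,270:370])[[0,-1]]+270, atz(C,(317,r),14))
for c in (300,317,335): print(c,'rows',np.flatnonzero(m[190:290,c])+190 if c!=317 else (np.flatnonzero(m[190:290,c])+190)[-1])
for px in((279,269),(290,272),(345,271),(355,267),(317,0),(283,222),(352,222)): print(px,atz(C,px,14))
E
```

```text
30 304 328 [520.7 501.2] 21.557607786300146
42 304 328 [520.2 491.5] 21.69761877976098
54 304 328 [519.8 481.8] 21.840876875158713
66 304 328 [519.3 471.9] 21.987456300912484
78 305 328 [519.3 461.9] 21.251957612630513
90 305 328 [518.8 451.8] 21.399281681748207
102 305 328 [518.4 441.5] 21.550033421213428
114 305 328 [517.9 431.1] 21.704301570424647
126 305 328 [517.4 420.6] 21.862179685195734
138 305 328 [516.9 409.9] 22.023766352792805
150 305 328 [516.4 399.1] 22.189165426904285
162 305 328 [515.9 388.1] 22.358486283776276
174 305 327 [514.9 377. ] 21.59288244292809
186 306 327 [514.9 365.6] 20.81680833083782
198 306 327 [514.3 354.1] 20.983458595631344
slope deg 2.484721510041025 [  0. 499.]
202 col m [283 350] [514.6 350.2  14. ]
203 col m [282 350] [514.6 349.2  14. ]
222 col m [283 350] [513.8 330.5  14. ]
223 col m [283 350] [513.7 329.5  14. ]
300 rows [201 202 203 204 205 206 207 208 209 210 211 212 213 214 215 216 217 218
 219 220 221 222]
317 rows 222
335 rows [201 202 203 204 205 206 207 208 209 210 211 212 213 214 215 216 217 218
 219 220 221 222]
(279, 269) [473.5 283.7  14. ]
(290, 272) [484.3 280.   14. ]
(345, 271) [539.5 278.5  14. ]
(355, 267) [549.7 282.3  14. ]
(317, 0) [522.6 524.7  14. ]
(283, 222) [480.8 332.   14. ]
(352, 222) [547.7 328.9  14. ]
```

```bash
python3 - <<'E'
from h import *
goal([515.7,385.7,4],np.radians(87.5))
E
```

```text
shift [0.1957 0.0383 0.0011] rv [-0.0126  0.0003  0.0025] dist 199.0 deg 0.7
```

Request:
{"fn": "carry_out", "kwargs": {"steps": [{"x": 0.035,"y": 0.038,"z": 0.001,"rx": -0.013,"ry": 0,"rz": 0.0025,"fingers": -0.3},{"x": 0.075,"y": 0.038,"z": 0.001,"rx": -0.013,"ry": 0,"rz": 0.0025,"fingers": -0.3},{"x": 0.115,"y": 0.038,"z": 0.001,"rx": -0.013,"ry": 0,"rz": 0.0025,"fingers": -0.3},{"x": 0.15,"y": 0.038,"z": 0.001,"rx": -0.013,"ry": 0,"rz": 0.0025,"fingers": -0.3},{"x": 0.18,"y": 0.038,"z": 0.001,"rx": -0.013,"ry": 0,"rz": 0.0025,"fingers": -0.3},{"x": 0.195,"y": 0.038,"z": 0.001,"rx": -0.013,"ry": 0,"rz": 0.0025,"fingers": -0.3},{"x": 0.195,"y": 0.038,"z": 0.001,"rx": -0.013,"ry": 0,"rz": 0.0025,"fingers": -0.3},{"x": 0.195,"y": 0.038,"z": 0.001,"rx": -0.013,"ry": 0,"rz": 0.0025,"fingers": -0.3}], "grip_force": 40}}

```text
time_s: 5.08
position: [516.0, 385.2, 5.5]
orientation: [0.707, 0.016, 0.707, -0.016]
ft_force: [0.5, 0.1, 0.1]
width: 0.651
```

Request:
{"fn": "carry_out", "kwargs": {"steps": [{"x": 0,"y": 0,"z": 0,"rx": 0,"ry": 0,"rz": 0,"fingers": 1},{"x": 0,"y": 0,"z": 0,"rx": 0,"ry": 0,"rz": 0,"fingers": 1},{"x": 0,"y": 0,"z": 0,"rx": 0,"ry": 0,"rz": 0,"fingers": 1},{"x": 0,"y": 0,"z": 0,"rx": 0,"ry": 0,"rz": 0,"fingers": 1},{"x": 0,"y": 0,"z": 0,"rx": 0,"ry": 0,"rz": 0,"fingers": 1},{"x": 0,"y": 0,"z": 0,"rx": 0,"ry": 0,"rz": 0,"fingers": 1},{"x": 0,"y": 0,"z": 0,"rx": 0,"ry": 0,"rz": 0,"fingers": 1},{"x": 0,"y": 0,"z": 0,"rx": 0,"ry": 0,"rz": 0,"fingers": 1}], "grip_force": 40}}

```text
time_s: 5.75
position: [516.0, 385.3, 5.6]
orientation: [0.707, 0.016, 0.707, -0.016]
ft_force: [0.9, -0.4, -0.1]
width: 0.121
```

```bash
python3 - <<'E'
from h import *
s,im=shot('wrist','w4.png'); print(s['width'],s['ft_force'],s['p'])
s=st();print(s['width'])
E
```

```text
0.12055588172908736 [ 0.94948841 -0.40475257 -0.07700508] [516.01849235 385.29448447   5.55358104]
0.07464507729396497
```

View pics/w4.png

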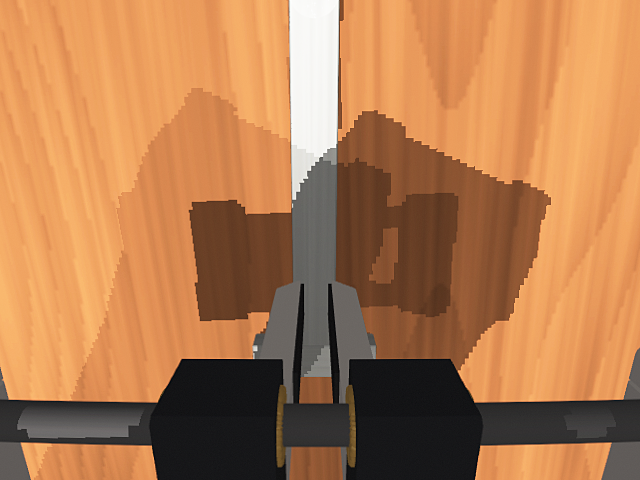

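The fingertips appear at columns 303–330, narrower than the handle at 292–337, and they are still closing. I'll check this numerically before lifting.

```bash
python3 - <<'E'
from h import *
np.set_printoptions(precision=1,suppress=True)
s=st(); C=cam('wrist',s); print(s['width'],s['p'],s['ft_force'])
print('TCP px',proj(C,s['p']),'grasp px',proj(C,s['p']-19*s['R'][:,0]))
im=cv2.imread('pics/w4.png'); hsv=cv2.cvtColor(im,cv2.COLOR_BGR2HSV); m=hsv[...,1]<60
for r in(20,80,140,200,250,270):
    c=np.flatnonzero(m[r,270:360])+270
    for z in(0,14,22): print(r,z,c[0],c[-1],atz(C,(c[0]-.5,r),z)[:2],atz(C,(c[-1]+.5,r),z)[:2])
for w in(22,47): print(w,proj(C,[s['p']+w/2*s['R'][:,2]*k-b*s['R'][:,0]+yy*s['R'][:,1] for k in(-1,1) for b in(0,19) for yy in (8,)]))
E
```

```text
0.07464507729396497 [516.  385.3   5.5] [ 0.  -0.7  0.6]
TCP px [[314.7 276.6]] grasp px [[314.7 291. ]]
20 0 289 338 [509.3 511.2] [532.5 510.2]
20 14 289 338 [510.  508.3] [531.7 507.3]
20 22 289 338 [510.4 506.6] [531.2 505.7]
80 0 290 337 [508.2 484.6] [531.3 483.6]
80 14 290 337 [509.  483.5] [530.5 482.6]
80 22 290 337 [509.4 482.8] [530.1 481.9]
140 0 291 337 [507.  456.4] [530.4 455.4]
140 14 291 337 [507.9 457.1] [529.7 456.2]
140 22 291 337 [508.3 457.5] [529.3 456.6]
200 0 292 336 [505.8 426.1] [529. 425.]
200 14 292 336 [506.7 428.8] [528.4 427.8]
200 22 292 336 [507.2 430.3] [528.1 429.4]
250 0 293 335 [504.7 398.9] [527.7 397.9]
250 14 293 335 [505.7 403.4] [527.2 402.5]
250 22 293 335 [506.2 406. ] [526.9 405.1]
270 0 293 335 [504.  387.5] [527.4 386.5]
270 14 293 335 [505.  392.7] [526.8 391.8]
270 22 293 335 [505.6 395.7] [526.6 394.8]
22 [[293.9 262.4]
 [291.9 275.6]
 [335.7 262.4]
 [337.5 275.7]]
47 [[270.1 262.3]
 [266.1 275.6]
 [359.4 262.5]
 [363.4 275.7]]
```

```bash
python3 - <<'E'
from h import *
np.set_printoptions(precision=4,suppress=True)
T=np.array(manip.get_calibration('wrist')['T_tool_cam']); print(T)
np.set_printoptions(precision=1,suppress=True)
s,im=shot('side','s1.png'); C=cam('side')
for b in(0,15,30,45): print(b,proj(C,s['p']-b*s['R'][:,0]))
W=cam('wrist',s)
for y in(-8,0,8):
  for b in(0,15,30): 
    X=s['p']-b*s['R'][:,0]+y*s['R'][:,1]; print(y,b,proj(W,X)[0],(W[2]@X+W[3])[2])
w=manip.get_image('wrist'); 
a=cv2.resize(im[330:460,240:380,::-1],None,fx=3,fy=3); bb=cv2.resize(w[260:460,210:420,::-1],(410,390))
cv2.imwrite('pics/c2.png',np.hstack([a[:390],bb])); print(s['width'],st()['width'],a.shape)
E
```

```text
[[  -0.001    -0.2806    0.9598 -207.5225]
 [   0.0021   -0.9598   -0.2806   81.9932]
 [   1.        0.0017    0.0015    0.1013]
 [   0.        0.        0.        1.    ]]
0 [[303.4 386.5]]
15 [[303.3 380.8]]
30 [[303.1 375. ]]
45 [[303.  369.1]]
-8 0 [314.7 290.5] 224.43681542170776
-8 15 [314.7 302.4] 210.03943987747505
-8 30 [314.6 316.1] 195.64206433324227
0 0 [314.7 276.6] 222.19205517989178
0 15 [314.7 287.7] 207.79467963565907
0 30 [314.7 300.5] 193.39730409142632
8 0 [314.8 262.4] 219.94729493807583
8 15 [314.7 272.7] 205.5499193938431
8 30 [314.7 284.5] 191.15254384961037
0.07464507729396497 0.011114920967480388 (390, 420, 3)
```

View pics/c2.png

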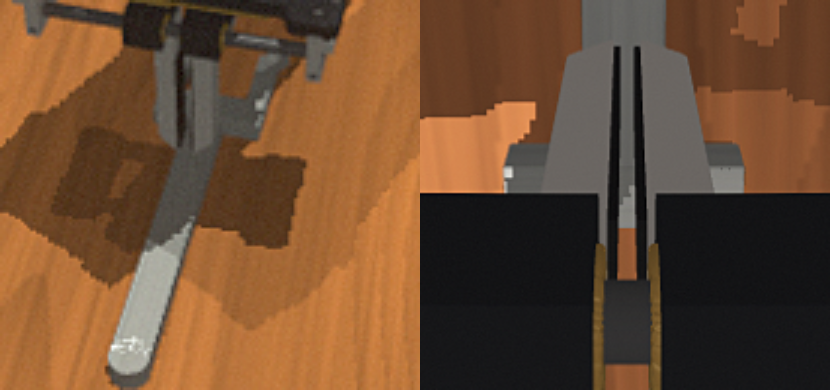

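The fingers actually end about 28 mm behind the stated TCP: side and wrist views agree, and they closed above the handle to nothing. I'll open, then go lower in steps while watching the force.

Request:
{"fn": "carry_out", "kwargs": {"steps": [{"x": 0,"y": 0,"z": 0,"rx": 0,"ry": 0,"rz": 0,"fingers": 0},{"x": 0,"y": 0,"z": 0,"rx": 0,"ry": 0,"rz": 0,"fingers": 0},{"x": 0,"y": 0,"z": 0,"rx": 0,"ry": 0,"rz": 0,"fingers": 0},{"x": 0,"y": 0,"z": 0,"rx": 0,"ry": 0,"rz": 0,"fingers": 0},{"x": 0,"y": 0,"z": 0,"rx": 0,"ry": 0,"rz": 0,"fingers": 0},{"x": 0,"y": 0,"z": 0,"rx": 0,"ry": 0,"rz": 0,"fingers": 0},{"x": 0.005,"y": 0,"z": 0,"rx": 0,"ry": 0,"rz": 0,"fingers": 0},{"x": 0.01,"y": 0,"z": 0,"rx": 0,"ry": 0,"rz": 0,"fingers": 0}], "grip_force": 40}}

```text
time_s: 6.57
position: [516.2, 385.3, -4.8]
orientation: [0.707, 0.016, 0.707, -0.016]
ft_force: [-0.1, -0.5, -0.2]
width: 0.494
```

Request:
{"fn": "carry_out", "kwargs": {"steps": [{"x": 0.002,"y": 0,"z": 0,"rx": 0,"ry": 0,"rz": 0,"fingers": 0},{"x": 0.004,"y": 0,"z": 0,"rx": 0,"ry": 0,"rz": 0,"fingers": 0},{"x": 0.006,"y": 0,"z": 0,"rx": 0,"ry": 0,"rz": 0,"fingers": 0},{"x": 0.008,"y": 0,"z": 0,"rx": 0,"ry": 0,"rz": 0,"fingers": 0},{"x": 0.01,"y": 0,"z": 0,"rx": 0,"ry": 0,"rz": 0,"fingers": 0},{"x": 0.01,"y": 0,"z": 0,"rx": 0,"ry": 0,"rz": 0,"fingers": 0},{"x": 0.01,"y": 0,"z": 0,"rx": 0,"ry": 0,"rz": 0,"fingers": 0},{"x": 0.01,"y": 0,"z": 0,"rx": 0,"ry": 0,"rz": 0,"fingers": 0}]}}

```text
time_s: 7.23
position: [516.2, 385.4, -14.6]
orientation: [0.707, 0.016, 0.707, -0.016]
ft_force: [0.6, 0.2, 1.2]
width: 0.497
```

Request:
{"fn": "carry_out", "kwargs": {"steps": [{"x": 0.002,"y": 0,"z": 0,"rx": 0,"ry": 0,"rz": 0,"fingers": 0},{"x": 0.003,"y": 0,"z": 0,"rx": 0,"ry": 0,"rz": 0,"fingers": 0},{"x": 0.004,"y": 0,"z": 0,"rx": 0,"ry": 0,"rz": 0,"fingers": 0},{"x": 0.005,"y": 0,"z": 0,"rx": 0,"ry": 0,"rz": 0,"fingers": 0},{"x": 0.006,"y": 0,"z": 0,"rx": 0,"ry": 0,"rz": 0,"fingers": 0},{"x": 0.007,"y": 0,"z": 0,"rx": 0,"ry": 0,"rz": 0,"fingers": 0},{"x": 0.007,"y": 0,"z": 0,"rx": 0,"ry": 0,"rz": 0,"fingers": 0},{"x": 0.007,"y": 0,"z": 0,"rx": 0,"ry": 0,"rz": 0,"fingers": 0}]}}

```text
time_s: 7.9
position: [516.2, 385.4, -21.7]
orientation: [0.707, 0.016, 0.707, -0.016]
ft_force: [0.7, 1.0, -0.8]
width: 0.502
```

```bash
python3 - <<'E'
from h import *
np.set_printoptions(precision=1,suppress=True)
s,w=shot('wrist','w5.png'); C=cam('wrist',s); print(s['p'],s['ft_force'],s['width'])
n,im=shot('side','s2.png'); Cs=cam('side')
for b in(15,25,35):
  for k in(-1,1): 
    X=s['p']-b*s['R'][:,0]+8*s['R'][:,1]+k*23.5*s['R'][:,2]; print(b,k,proj(C,X)[0],proj(Cs,X)[0])
a=cv2.resize(im[330:430,240:360,::-1],None,fx=3.3,fy=3.9); bb=cv2.resize(w[260:460,210:420,::-1],(410,390))
cv2.imwrite('pics/c3.png',np.hstack([a[:390],bb]))
E
```

```text
[516.2 385.4 -21.7] [ 0.7  1.  -0.8] 0.5015125398555117
15 -1 [267.  272.6] [315.2 396.8]
15 1 [362.5 272.7] [289.6 392.2]
25 -1 [264.6 280.2] [315.2 393.1]
25 1 [364.8 280.4] [289.5 388.4]
35 -1 [262.  288.7] [315.2 389.3]
35 1 [367.3 288.8] [289.3 384.7]
```

View pics/c3.png

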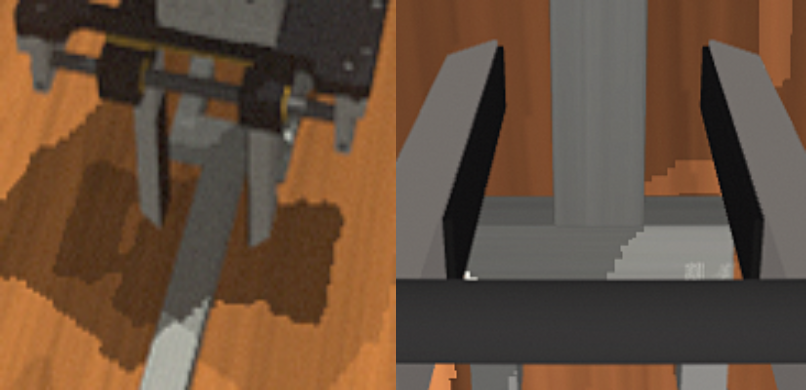

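Both views put the real fingertips 28 mm above the stated TCP, so they are now about 6 mm above the counter and straddle the handle. 3 mm lower, then grip.

Request:
{"fn": "carry_out", "kwargs": {"steps": [{"x": 0.002,"y": 0,"z": 0,"rx": 0,"ry": 0,"rz": 0,"fingers": 1},{"x": 0.003,"y": 0,"z": 0,"rx": 0,"ry": 0,"rz": 0,"fingers": 1},{"x": 0.003,"y": 0,"z": 0,"rx": 0,"ry": 0,"rz": 0,"fingers": 1},{"x": 0.003,"y": 0,"z": 0,"rx": 0,"ry": 0,"rz": 0,"fingers": 1},{"x": 0.003,"y": 0,"z": 0,"rx": 0,"ry": 0,"rz": 0,"fingers": 1},{"x": 0.003,"y": 0,"z": 0,"rx": 0,"ry": 0,"rz": 0,"fingers": 1},{"x": 0.003,"y": 0,"z": 0,"rx": 0,"ry": 0,"rz": 0,"fingers": 1},{"x": 0.003,"y": 0,"z": 0,"rx": 0,"ry": 0,"rz": 0,"fingers": 1}], "grip_force": 50}}

```text
time_s: 8.67
position: [516.2, 385.4, -24.7]
orientation: [0.707, 0.016, 0.707, -0.016]
ft_force: [-0.6, -0.6, -3.0]
width: 0.23
```

Request:
{"fn": "carry_out", "kwargs": {"steps": [{"x": 0,"y": 0,"z": 0,"rx": 0,"ry": 0,"rz": 0,"fingers": 1},{"x": 0,"y": 0,"z": 0,"rx": 0,"ry": 0,"rz": 0,"fingers": 1},{"x": -0.01,"y": 0,"z": 0,"rx": 0,"ry": 0,"rz": 0,"fingers": 1},{"x": -0.03,"y": 0,"z": 0,"rx": 0,"ry": 0,"rz": 0,"fingers": 1},{"x": -0.05,"y": 0,"z": 0,"rx": 0,"ry": 0,"rz": 0,"fingers": 1},{"x": -0.08,"y": 0,"z": 0,"rx": 0,"ry": 0,"rz": 0,"fingers": 1},{"x": -0.1,"y": 0,"z": 0,"rx": 0,"ry": 0,"rz": 0,"fingers": 1},{"x": -0.1,"y": 0,"z": 0,"rx": 0,"ry": 0,"rz": 0,"fingers": 1}], "grip_force": 60}}

```text
time_s: 9.33
position: [517.6, 386.9, 80.2]
orientation: [0.709, 0.017, 0.705, -0.015]
ft_force: [-0.3, 0.7, -3.2]
width: 0.225
```

```bash
cat >> h.py <<'E'
S0=np.array([538.3,-87.,25.]); TH=np.radians(-9.0); PX=np.array([np.cos(TH),np.sin(TH),0]); PY=np.array([-np.sin(TH),np.cos(TH),0])
E
python3 - <<'E'
from h import *
s=st(); print(s['p'],s['width'],s['ft_force'],s['torque'])
np.set_printoptions(precision=1,suppress=True)
s,w=shot('wrist','w6.png'); C=cam('wrist',s); im=cv2.imread('pics/w6.png'); m=cv2.cvtColor(im,cv2.COLOR_BGR2HSV)[...,1]<60
for z in (102,):
  for r in (20,60,100,150,200,240):
    c=np.flatnonzero(m[r,260:370])+260; 
    if len(c): print(r,c[0],c[-1],[s['R'].T@(atz(C,(q,r),s['p'][2]+28+10)-s['p']) for q in(c[0]-.5,c[-1]+.5)])
goal(S0+140*PY+[0,0,70-0],np.radians(81))
E
```

```text
[517.55613481 386.93713611  80.23254742] 0.22543926734554887 [-0.32592474  0.68455994 -3.20786225] [-0.03834666 -0.15007391  0.03017648]
20 286 344 [array([-37.6, 116.6, -11. ]), array([-37.5, 116.7,  10.9])]
60 287 344 [array([-37.7, 102.6, -10.8]), array([-37.6, 102.7,  11.2])]
100 287 343 [array([-37.7,  88.1, -11. ]), array([-37.6,  88.1,  11.1])]
150 288 342 [array([-37.8,  69. , -10.9]), array([-37.7,  69. ,  11. ])]
200 289 341 [array([-37.9,  48.7, -10.8]), array([-37.8,  48.8,  11. ])]
240 290 341 [array([-37.9,  31.6, -10.7]), array([-37.8,  31.6,  11.3])]
shift [-0.  -0.3  0.1] rv [ 0.1  0.  -0. ] dist 338.0 deg 6.4
```

```bash
python3 - <<'E'
from h import *
g=S0+152*PY; goal([g[0],g[1],65],np.radians(81)); print(g)
E
```

```text
shift [ 0.0122 -0.3206  0.0596] rv [ 0.1118  0.0035 -0.0023] dist 326.0 deg 6.4
[562.07803869  63.12862777  25.        ]
```

Request:
{"fn": "carry_out", "kwargs": {"steps": [{"x": 0,"y": -0.03,"z": 0.006,"rx": 0.01,"ry": 0.0035,"rz": -0.0023,"fingers": 1},{"x": 0,"y": -0.07,"z": 0.013,"rx": 0.03,"ry": 0.0035,"rz": -0.0023,"fingers": 1},{"x": 0,"y": -0.11,"z": 0.02,"rx": 0.05,"ry": 0.0035,"rz": -0.0023,"fingers": 1},{"x": 0,"y": -0.15,"z": 0.028,"rx": 0.07,"ry": 0.0035,"rz": -0.0023,"fingers": 1},{"x": 0,"y": -0.19,"z": 0.035,"rx": 0.09,"ry": 0.0035,"rz": -0.0023,"fingers": 1},{"x": 0,"y": -0.23,"z": 0.043,"rx": 0.11,"ry": 0.0035,"rz": -0.0023,"fingers": 1},{"x": 0,"y": -0.27,"z": 0.05,"rx": 0.112,"ry": 0.0035,"rz": -0.0023,"fingers": 1},{"x": 0,"y": -0.3,"z": 0.056,"rx": 0.112,"ry": 0.0035,"rz": -0.0023,"fingers": 1}]}}

```text
time_s: 10.05
position: [558.7, 79.7, 76.1]
orientation: [0.704, 0.056, 0.705, -0.057]
ft_force: [0.4, 1.1, -2.9]
width: 0.226
```

```bash
python3 - <<'E'
from h import *
g=S0+150*PY; goal([g[0],g[1],30],np.radians(81))
E
```

```text
shift [ 0.0462 -0.0178  0.006 ] rv [-0.0028 -0.0014  0.0015] dist 50.0 deg 0.2
```

Request:
{"fn": "carry_out", "kwargs": {"steps": [{"x": 0.0,"y": -0.018,"z": 0.006,"rx": -0.003,"ry": -0.0014,"rz": 0.0015,"fingers": 1},{"x": 0.01,"y": -0.018,"z": 0.006,"rx": -0.003,"ry": -0.0014,"rz": 0.0015,"fingers": 1},{"x": 0.02,"y": -0.018,"z": 0.006,"rx": -0.003,"ry": -0.0014,"rz": 0.0015,"fingers": 1},{"x": 0.03,"y": -0.018,"z": 0.006,"rx": -0.003,"ry": -0.0014,"rz": 0.0015,"fingers": 1},{"x": 0.04,"y": -0.018,"z": 0.006,"rx": -0.003,"ry": -0.0014,"rz": 0.0015,"fingers": 1},{"x": 0.046,"y": -0.018,"z": 0.006,"rx": -0.003,"ry": -0.0014,"rz": 0.0015,"fingers": 1},{"x": 0.046,"y": -0.018,"z": 0.006,"rx": -0.003,"ry": -0.0014,"rz": 0.0015,"fingers": 1},{"x": 0.046,"y": -0.018,"z": 0.006,"rx": -0.003,"ry": -0.0014,"rz": 0.0015,"fingers": 1}]}}

```text
time_s: 10.72
position: [561.4, 61.7, 29.8]
orientation: [0.705, 0.055, 0.705, -0.055]
ft_force: [-0.3, 0.1, -3.1]
width: 0.23
```

```bash
python3 - <<'E'
from h import *
np.set_printoptions(precision=2,suppress=True)
s,w=shot('wrist','w7.png'); C=cam('wrist',s); print(s['p'],s['R'],s['ft_force'])
g=S0+150*PY; goal([g[0],g[1],4],np.radians(81))
g=cv2.cvtColor(w,cv2.COLOR_RGB2GRAY)
pp=proj(C,[587,97.3,49])[0]; print('pin pred',pp)
a=cv2.resize(w[0:300,200:460,::-1],None,fx=2,fy=2); 
t,im=shot('top','t2.png'); b=cv2.resize(im[200:320,220:420,::-1],None,fx=2.6,fy=2.6,interpolation=cv2.INTER_CUBIC)
c=np.zeros((600,800,3),np.uint8); c[:,:400]=a[:600,60:460]; c[:312,400:800]=b[:312,:400]; cv2.imwrite('pics/c4.png',c)
E
```

```text
[561.4   61.7   29.82] [[-0.    0.16  0.99]
 [ 0.    0.99 -0.16]
 [-1.    0.   -0.  ]] [-0.29  0.1  -3.06]
shift [ 0.03 -0.    0.  ] rv [ 0. -0. -0.] dist 26.0 deg 0.1
pin pred [357.57 212.87]
```

View pics/c4.png

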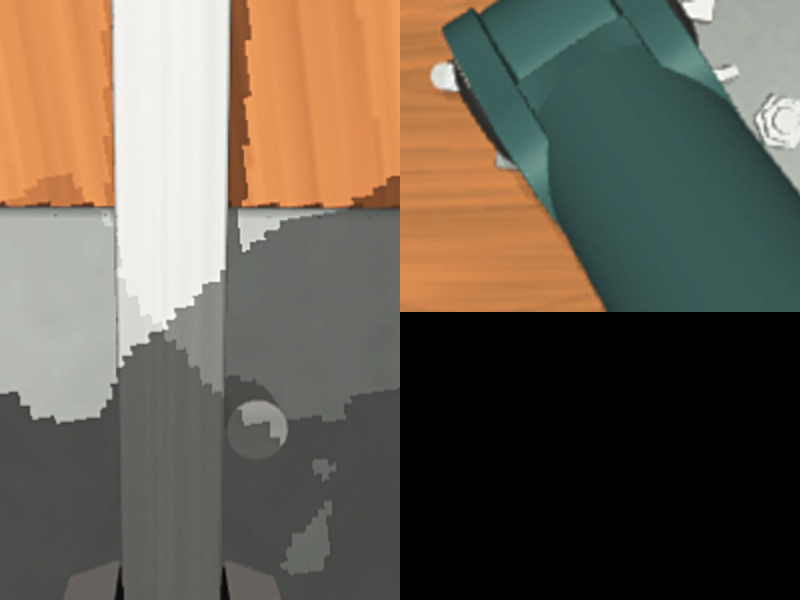

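The wrist crop shows the pin at full-picture (359,215), just right (+x) of the handle. The top view is mostly blocked by the arm. Checking the pin–handle spacing.

```bash
python3 - <<'E'
from h import *
np.set_printoptions(precision=2,suppress=True)
s=st(); C=cam('wrist',s)
for px in((359,215),(344,215),(374,215),(359,200),(359,230)): X=atz(C,px,49); print(X, s['R'].T@(X-s['p']))
# plate near-left edge (row 103.5) in tool frame for angle check
im=cv2.cvtColor(cv2.imread('pics/w7.png'),cv2.COLOR_BGR2HSV)[...,1]
for c in(250,270,370,400,430): 
    r=np.flatnonzero(im[60:160,c]<70)[0]+60; print(c,r,(s['R'].T@(atz(C,(c,r-.5),25)-s['p']))[1:])
E
```

```text
[588.09  95.71  49.  ] [-18.47  37.97  20.52]
[581.21  96.78  49.  ] [-18.48  37.95  13.56]
[594.98  94.64  49.  ] [-18.47  37.98  27.49]
[588.97 102.72  49.  ] [-18.47  45.03  20.3 ]
[587.19  88.55  49.  ] [-18.48  30.76  20.74]
250 103 [ 88.53 -31.67]
270 103 [ 88.52 -21.91]
370 104 [88.17 26.82]
400 104 [88.26 41.49]
430 104 [88.38 56.2 ]
```

Request:
{"fn": "carry_out", "kwargs": {"steps": [{"x": 0.008,"y": 0,"z": 0.0003,"rx": 0,"ry": 0,"rz": 0,"fingers": 1},{"x": 0.014,"y": 0,"z": 0.0003,"rx": 0,"ry": 0,"rz": 0,"fingers": 1},{"x": 0.019,"y": 0,"z": 0.0003,"rx": 0,"ry": 0,"rz": 0,"fingers": 1},{"x": 0.023,"y": 0,"z": 0.0003,"rx": 0,"ry": 0,"rz": 0,"fingers": 1},{"x": 0.026,"y": 0,"z": 0.0003,"rx": 0,"ry": 0,"rz": 0,"fingers": 1},{"x": 0.0275,"y": 0,"z": 0.0003,"rx": 0,"ry": 0,"rz": 0,"fingers": 1},{"x": 0.0285,"y": 0,"z": 0.0003,"rx": 0,"ry": 0,"rz": 0,"fingers": 1},{"x": 0.0285,"y": 0,"z": 0.0003,"rx": 0,"ry": 0,"rz": 0,"fingers": 1}]}}

```text
time_s: 11.48
position: [562.2, 61.4, 1.9]
orientation: [0.705, 0.055, 0.705, -0.055]
ft_force: [-0.5, -0.3, -2.2]
width: 0.229
```

Request:
{"fn": "carry_out", "kwargs": {"steps": [{"x": 0.0005,"y": 0,"z": 0,"rx": 0,"ry": 0,"rz": 0,"fingers": 1},{"x": 0.0005,"y": 0,"z": 0,"rx": 0,"ry": 0,"rz": 0,"fingers": 1},{"x": 0.001,"y": 0,"z": 0,"rx": 0,"ry": 0,"rz": 0,"fingers": 1},{"x": 0.001,"y": 0,"z": 0,"rx": 0,"ry": 0,"rz": 0,"fingers": 1},{"x": 0.001,"y": 0,"z": 0,"rx": 0,"ry": 0,"rz": 0,"fingers": 1},{"x": 0.001,"y": 0,"z": 0,"rx": 0,"ry": 0,"rz": 0,"fingers": 1},{"x": 0.001,"y": 0,"z": 0,"rx": 0,"ry": 0,"rz": 0,"fingers": 1},{"x": 0.001,"y": 0,"z": 0,"rx": 0,"ry": 0,"rz": 0,"fingers": 1}]}}

```text
time_s: 12.15
position: [562.2, 61.3, 0.9]
orientation: [0.705, 0.055, 0.705, -0.055]
ft_force: [0.0, -0.4, -3.4]
width: 0.224
```

Request:
{"fn": "carry_out", "kwargs": {"steps": [{"x": 0,"y": -0.012,"z": 0,"rx": 0,"ry": 0,"rz": 0,"fingers": 1},{"x": 0,"y": -0.022,"z": 0,"rx": 0,"ry": 0,"rz": 0,"fingers": 1},{"x": 0,"y": -0.03,"z": 0,"rx": 0,"ry": 0,"rz": 0,"fingers": 1},{"x": 0,"y": -0.036,"z": 0,"rx": 0,"ry": 0,"rz": 0,"fingers": 1},{"x": 0,"y": -0.042,"z": 0,"rx": 0,"ry": 0,"rz": 0,"fingers": 1},{"x": 0,"y": -0.048,"z": 0,"rx": 0,"ry": 0,"rz": 0,"fingers": 1},{"x": 0,"y": -0.053,"z": 0,"rx": 0,"ry": 0,"rz": 0,"fingers": 1},{"x": 0,"y": -0.057,"z": 0,"rx": 0,"ry": 0,"rz": 0,"fingers": 1}]}}

```text
time_s: 12.82
position: [553.0, 4.5, 0.8]
orientation: [0.705, 0.055, 0.705, -0.055]
ft_force: [-1.2, 1.2, -3.8]
width: 0.23
```

```bash
python3 - <<'E'
from h import *
np.set_printoptions(precision=2,suppress=True)
s,w=shot('wrist','w8.png'); s=st(); print(s['p'],s['R'].T@np.array(s['ft_force']),s['R'].T@s['torque'],s['R'].T@(s['p']-[562.2,61.3,.9]))
goal(s['p'],np.radians(81))
E
```

```text
[552.92   3.74   0.75] [ 3.22 -0.59 -1.49] [ 0.17  0.42 -0.09] [  0.17 -58.3   -0.15]
shift [0. 0. 0.] rv [-0. -0.  0.] dist 0.0 deg 0.0
```

Request:
{"fn": "carry_out", "kwargs": {"steps": [{"x": 0,"y": -0.003,"z": 0,"rx": 0,"ry": 0,"rz": 0,"fingers": 1},{"x": 0,"y": -0.005,"z": 0,"rx": 0,"ry": 0,"rz": 0,"fingers": 1},{"x": 0,"y": -0.007,"z": 0,"rx": 0,"ry": 0,"rz": 0,"fingers": 1},{"x": 0,"y": -0.008,"z": 0,"rx": 0,"ry": 0,"rz": 0,"fingers": 1},{"x": 0,"y": -0.009,"z": 0,"rx": 0,"ry": 0,"rz": 0,"fingers": 1},{"x": 0,"y": -0.01,"z": 0,"rx": 0,"ry": 0,"rz": 0,"fingers": 1},{"x": 0,"y": -0.01,"z": 0,"rx": 0,"ry": 0,"rz": 0,"fingers": 1},{"x": 0,"y": -0.01,"z": 0,"rx": 0,"ry": 0,"rz": 0,"fingers": 1}]}}

```text
time_s: 13.53
position: [551.3, -6.2, 0.7]
orientation: [0.705, 0.055, 0.705, -0.056]
ft_force: [-2.2, 0.3, -3.2]
width: 0.226
```

Request:
{"fn": "carry_out", "kwargs": {"steps": [{"x": 0,"y": -0.0005,"z": 0,"rx": 0,"ry": 0,"rz": 0,"fingers": 1},{"x": 0,"y": -0.001,"z": 0,"rx": 0,"ry": 0,"rz": 0,"fingers": 1},{"x": 0,"y": -0.0015,"z": 0,"rx": 0,"ry": 0,"rz": 0,"fingers": 1},{"x": 0,"y": -0.002,"z": 0,"rx": 0,"ry": 0,"rz": 0,"fingers": 1},{"x": 0,"y": -0.002,"z": 0,"rx": 0,"ry": 0,"rz": 0,"fingers": 1},{"x": 0,"y": -0.002,"z": 0,"rx": 0,"ry": 0,"rz": 0,"fingers": 1},{"x": 0,"y": -0.002,"z": 0,"rx": 0,"ry": 0,"rz": 0,"fingers": 1},{"x": 0,"y": -0.002,"z": 0,"rx": 0,"ry": 0,"rz": 0,"fingers": 1}]}}

```text
time_s: 14.2
position: [550.9, -8.3, 0.7]
orientation: [0.705, 0.055, 0.705, -0.056]
ft_force: [-2.9, 0.4, -3.4]
width: 0.226
```

```bash
python3 - <<'E'
from h import *
np.set_printoptions(precision=2,suppress=True)
s=st(); print(s['p'],s['R'].T@np.array(s['ft_force']),s['R'].T@s['torque'],s['R'].T@(s['p']-[562.2,61.3,.9]))
E
```

```text
[550.93  -8.25   0.7 ] [ 3.43 -0.08 -2.88] [0.2  0.51 0.02] [  0.25 -70.46  -0.25]
```

Request:
{"fn": "carry_out", "kwargs": {"steps": [{"x": 0,"y": -0.0005,"z": -0.0004,"rx": 0,"ry": 0,"rz": 0,"fingers": 1},{"x": 0,"y": -0.001,"z": -0.0004,"rx": 0,"ry": 0,"rz": 0,"fingers": 1},{"x": 0,"y": -0.0015,"z": -0.0004,"rx": 0,"ry": 0,"rz": 0,"fingers": 1},{"x": 0,"y": -0.0015,"z": -0.0004,"rx": 0,"ry": 0,"rz": 0,"fingers": 1},{"x": 0,"y": -0.0015,"z": -0.0004,"rx": 0,"ry": 0,"rz": 0,"fingers": 1},{"x": 0,"y": -0.0015,"z": -0.0004,"rx": 0,"ry": 0,"rz": 0,"fingers": 1},{"x": 0,"y": -0.0015,"z": -0.0004,"rx": 0,"ry": 0,"rz": 0,"fingers": 1},{"x": 0,"y": -0.0015,"z": -0.0004,"rx": 0,"ry": 0,"rz": 0,"fingers": 1}]}}

```text
time_s: 14.87
position: [550.4, -9.5, 0.8]
orientation: [0.705, 0.055, 0.705, -0.056]
ft_force: [0.2, 3.9, -3.4]
width: 0.225
```

Request:
{"fn": "carry_out", "kwargs": {"steps": [{"x": 0,"y": -0.0005,"z": 0,"rx": 0,"ry": 0,"rz": 0,"fingers": 1},{"x": 0,"y": -0.001,"z": 0,"rx": 0,"ry": 0,"rz": 0,"fingers": 1},{"x": 0,"y": -0.001,"z": 0,"rx": 0,"ry": 0,"rz": 0,"fingers": 1},{"x": 0,"y": -0.001,"z": 0,"rx": 0,"ry": 0,"rz": 0,"fingers": 1},{"x": 0,"y": -0.001,"z": 0,"rx": 0,"ry": 0,"rz": 0,"fingers": 1},{"x": 0,"y": -0.001,"z": 0,"rx": 0,"ry": 0,"rz": 0,"fingers": 1},{"x": 0,"y": -0.001,"z": 0,"rx": 0,"ry": 0,"rz": 0,"fingers": 1},{"x": 0,"y": -0.001,"z": 0,"rx": 0,"ry": 0,"rz": 0,"fingers": 1}]}}

```text
time_s: 15.53
position: [550.4, -9.7, 0.9]
orientation: [0.705, 0.055, 0.705, -0.055]
ft_force: [-0.2, 7.5, -3.6]
width: 0.228
```

```bash
python3 - <<'E'
from h import *
np.set_printoptions(precision=2,suppress=True)
s=st(); print(s['p'],s['R'].T@np.array(s['ft_force']),s['R'].T@s['torque'],s['R'].T@(s['p']-[562.2,61.3,.9]))
E
```

```text
[550.41  -9.68   0.85] [ 3.63  7.34 -1.33] [0.15 0.31 1.6 ] [  0.01 -71.95  -0.59]
```

Throat contact is felt at 72 mm of slide (7 N), as predicted. I'll back off about 0.7 mm, set the spanner down and release it.

Request:
{"fn": "carry_out", "kwargs": {"steps": [{"x": 0,"y": 0.0012,"z": 0,"rx": 0,"ry": 0,"rz": 0,"fingers": 1},{"x": 0,"y": 0.0012,"z": 0,"rx": 0,"ry": 0,"rz": 0,"fingers": 1},{"x": 0.0004,"y": 0.0012,"z": 0,"rx": 0,"ry": 0,"rz": 0,"fingers": 1},{"x": 0.0007,"y": 0.0012,"z": 0,"rx": 0,"ry": 0,"rz": 0,"fingers": 1},{"x": 0.001,"y": 0.0012,"z": 0,"rx": 0,"ry": 0,"rz": 0,"fingers": 1},{"x": 0.001,"y": 0.0012,"z": 0,"rx": 0,"ry": 0,"rz": 0,"fingers": 1},{"x": 0.001,"y": 0.0012,"z": 0,"rx": 0,"ry": 0,"rz": 0,"fingers": 1},{"x": 0.001,"y": 0.0012,"z": 0,"rx": 0,"ry": 0,"rz": 0,"fingers": 1}]}}

```text
time_s: 16.2
position: [550.6, -8.8, 0.2]
orientation: [0.705, 0.055, 0.705, -0.055]
ft_force: [-4.8, 0.2, 8.7]
width: 0.227
```

```bash
python3 - <<'E'
from h import *
np.set_printoptions(precision=2,suppress=True)
s=st(); print(s['p'],s['R'].T@np.array(s['ft_force']),s['R'].T@s['torque'],s['R'].T@(s['p']-[562.2,61.3,.9]))
E
```

```text
[550.56  -8.79   0.25] [-8.69 -0.57 -4.76] [ 0.05  1.25 -0.26] [  0.66 -71.05  -0.56]
```

Request:
{"fn": "carry_out", "kwargs": {"steps": [{"x": 0,"y": 0,"z": -0.0003,"rx": 0,"ry": 0,"rz": 0,"fingers": -0.2},{"x": 0,"y": 0,"z": -0.0003,"rx": 0,"ry": 0,"rz": 0,"fingers": -0.2},{"x": 0,"y": 0,"z": -0.0003,"rx": 0,"ry": 0,"rz": 0,"fingers": -0.2},{"x": 0,"y": 0,"z": -0.0003,"rx": 0,"ry": 0,"rz": 0,"fingers": -0.2},{"x": 0,"y": 0,"z": -0.0003,"rx": 0,"ry": 0,"rz": 0,"fingers": -0.2},{"x": -0.02,"y": 0,"z": -0.0003,"rx": 0,"ry": 0,"rz": 0,"fingers": -0.2},{"x": -0.06,"y": 0,"z": -0.0003,"rx": 0,"ry": 0,"rz": 0,"fingers": -0.2},{"x": -0.1,"y": 0,"z": -0.0003,"rx": 0,"ry": 0,"rz": 0,"fingers": -0.2}]}}

```text
time_s: 16.87
position: [549.2, -8.4, 100.7]
orientation: [0.704, 0.055, 0.706, -0.055]
ft_force: [0.5, -0.3, 0.5]
width: 0.599
```

```bash
python3 - <<'E'
from h import *
s=st();print(s['width'])
goal([539,-87,185],np.radians(103.2)); goal([539,-87,160],np.radians(43.2)); print(s['q'])
E
```

```text
0.5992060156049034
shift [-0.0844 -0.0792  0.0019] rv [-0.3864 -0.0026 -0.0009] dist 116.0 deg 22.1
shift [-0.0594 -0.0792  0.002 ] rv [ 6.608e-01 -2.800e-03  6.000e-04] dist 99.0 deg 37.9
[ 0.54079966  0.47149237 -0.73467926  1.85451055  0.3785963   0.96288962
 -0.51711387]
```

```bash
python3 - <<'E'
from h import *
goal([538.4,-88,100],np.radians(73.2))
E
```

```text
shift [ 0.0006 -0.0803  0.0017] rv [ 0.1372 -0.0028 -0.0002] dist 80.0 deg 7.9
```

Request:
{"fn": "carry_out", "kwargs": {"steps": [{"x": 0,"y": -0.04,"z": 0.0017,"rx": 0.07,"ry": -0.003,"rz": 0,"fingers": -0.2},{"x": 0,"y": -0.08,"z": 0.0017,"rx": 0.137,"ry": -0.003,"rz": 0,"fingers": -0.2},{"x": 0,"y": -0.08,"z": 0.0017,"rx": 0.137,"ry": -0.003,"rz": 0,"fingers": -0.2},{"x": 0,"y": -0.08,"z": 0.0017,"rx": 0.137,"ry": -0.003,"rz": 0,"fingers": -0.2},{"x": 0,"y": -0.08,"z": 0.0017,"rx": 0.137,"ry": -0.003,"rz": 0,"fingers": -0.2},{"x": 0,"y": -0.08,"z": 0.0017,"rx": 0.137,"ry": -0.003,"rz": 0,"fingers": -0.2},{"x": 0,"y": -0.08,"z": 0.0017,"rx": 0.137,"ry": -0.003,"rz": 0,"fingers": -0.2},{"x": 0,"y": -0.08,"z": 0.0017,"rx": 0.137,"ry": -0.003,"rz": 0,"fingers": -0.2}]}}

```text
time_s: 17.53
position: [538.6, -86.8, 100.5]
orientation: [0.7, 0.103, 0.7, -0.103]
ft_force: [-0.2, -0.3, -0.9]
width: 0.6
```

```bash
python3 - <<'E'
from h import *
np.set_printoptions(precision=2,suppress=True)
s,w=shot('wrist','w9.png'); C=cam('wrist',s); print(s['p'],s['R'])
print(proj(C,[538.3,-88,72]))
cv2.imwrite('pics/c5.png',cv2.resize(w[60:360,190:450,::-1],None,fx=2,fy=2,interpolation=cv2.INTER_CUBIC))
E
```

```text
[538.57 -86.75 100.54] [[ 0.    0.29  0.96]
 [ 0.    0.96 -0.29]
 [-1.    0.    0.  ]]
[[314.93 261.15]]
```

View pics/c5.png

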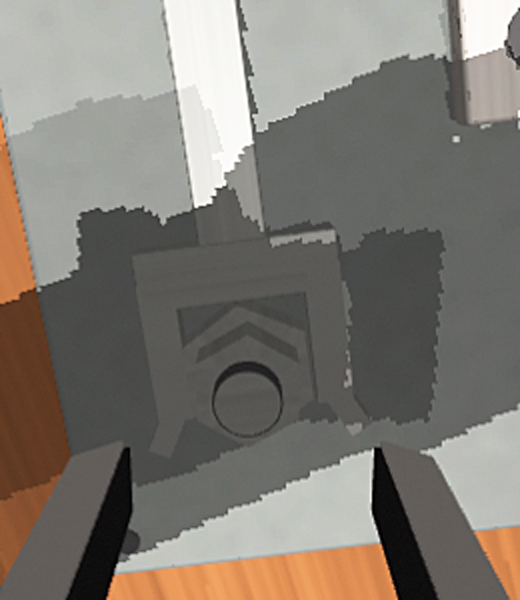

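The spanner's jaws are round the lower nut, with its corner in the throat. The stud top is centred near full-picture (314,260) and the jam nut's flats face the fingers.

```bash
python3 - <<'E'
from h import *
np.set_printoptions(precision=2,suppress=True)
s=st(); C=cam('wrist',s)
w=cv2.imread('pics/w9.png',0); sub=w[225:300,270:360]
c=cv2.HoughCircles(cv2.GaussianBlur(cv2.resize(sub,None,fx=4,fy=4,interpolation=cv2.INTER_CUBIC),(5,5),1),cv2.HOUGH_GRADIENT,1,200,param1=60,param2=20,minRadius=60,maxRadius=80); print(c[0,0]/4+[270,225,0])
for px in((314,260.5),tuple(c[0,0,:2]/4+[270,225])): X=atz(C,px,72); print(X,s['R'].T@(X-s['p']))
# jam nut corner apexes at z=61
S=atz(C,(314,260.5),72)
for p in((247,325),(297,358),(198,358)): d=s['R'].T@(atz(C,(190+p[0]/2,60+p[1]/2),61)-S); print(d[1:],np.degrees(np.arctan2(d[1],d[2])))
E
```

```text
[313.62 258.88  18.2 ]
[537.85 -87.63  72.  ] [28.53 -0.87 -0.45]
[537.93 -86.58  72.  ] [28.53  0.16 -0.68]
[20.63 -0.36] 90.99854599088737
[10.18 15.05] 34.0843486446471
[ 10.13 -15.45] 146.75525404283798
```

Request:
{"fn": "carry_out", "kwargs": {"steps": [{"x": 0.02,"y": -0.0005,"z": -0.0005,"rx": 0,"ry": 0,"rz": 0,"fingers": -0.2},{"x": 0.04,"y": -0.0005,"z": -0.0005,"rx": 0,"ry": 0,"rz": 0,"fingers": -0.2},{"x": 0.055,"y": -0.0005,"z": -0.0005,"rx": 0,"ry": 0,"rz": 0,"fingers": -0.2},{"x": 0.067,"y": -0.0005,"z": -0.0005,"rx": 0,"ry": 0,"rz": 0,"fingers": -0.2},{"x": 0.076,"y": -0.0005,"z": -0.0005,"rx": 0,"ry": 0,"rz": 0,"fingers": -0.2},{"x": 0.082,"y": -0.0005,"z": -0.0005,"rx": 0,"ry": 0,"rz": 0,"fingers": -0.2},{"x": 0.082,"y": -0.0005,"z": -0.0005,"rx": 0,"ry": 0,"rz": 0,"fingers": -0.2},{"x": 0.082,"y": -0.0005,"z": -0.0005,"rx": 0,"ry": 0,"rz": 0,"fingers": -0.2}], "grip_force": 20}}

```text
time_s: 18.25
position: [538.2, -87.1, 18.8]
orientation: [0.7, 0.103, 0.7, -0.103]
ft_force: [-0.5, -0.2, 0.8]
width: 0.603
```

Request:
{"fn": "carry_out", "kwargs": {"steps": [{"x": 0,"y": 0,"z": 0,"rx": 0,"ry": 0,"rz": 0,"fingers": 1},{"x": 0,"y": 0,"z": 0,"rx": 0,"ry": 0,"rz": 0,"fingers": 1},{"x": 0,"y": 0,"z": 0,"rx": 0,"ry": 0,"rz": 0,"fingers": 1},{"x": 0,"y": 0,"z": 0,"rx": 0,"ry": 0,"rz": 0,"fingers": 1},{"x": 0,"y": 0,"z": 0,"rx": 0,"ry": 0,"rz": 0,"fingers": 1},{"x": 0,"y": 0,"z": 0,"rx": 0,"ry": 0,"rz": 0,"fingers": 1},{"x": 0,"y": 0,"z": 0,"rx": 0,"ry": 0,"rz": 0,"fingers": 1},{"x": 0,"y": 0,"z": 0,"rx": 0,"ry": 0,"rz": 0,"fingers": 1}], "grip_force": 20}}

```text
time_s: 18.92
position: [537.4, -86.9, 19.1]
orientation: [0.699, 0.103, 0.7, -0.103]
ft_force: [-7.5, 3.0, 8.6]
width: 0.341
```

```bash
cat >> h.py <<'E'
def rep():
    np.set_printoptions(precision=2,suppress=True)
    s=st(); q=s['R']; print(s['time_s'],'p',s['p'],'Ftool',q.T@np.array(s['ft_force']),'Mtool',q.T@np.array(s['torque']),'w',round(s['width'],3),'yaw',np.degrees(np.arctan2(q[1,1],q[0,1])),'tilt',np.degrees(np.arccos(-q[2,0])))
E
python3 -c "from h import *; rep(); print(st()['q'])"
```

```text
18.9167 p [537.42 -86.87  19.09] Ftool [-8.64  0.7  -8.07] Mtool [ 0.01  1.81 -0.17] w 0.341 yaw 73.30866923533448 tilt 0.05816279257959036
[ 0.6   0.57 -0.62  1.92  0.45  0.8  -0.57]
```

Request:
{"fn": "carry_out", "kwargs": {"steps": [{"x": -0.0005,"y": 0,"z": -0.0005,"rx": 0.0,"ry": 0,"rz": 0,"fingers": 1},{"x": -0.0005,"y": 0,"z": -0.0005,"rx": 0.04,"ry": 0,"rz": 0,"fingers": 1},{"x": -0.0005,"y": 0,"z": -0.0005,"rx": 0.1,"ry": 0,"rz": 0,"fingers": 1},{"x": -0.0005,"y": 0,"z": -0.0005,"rx": 0.17,"ry": 0,"rz": 0,"fingers": 1},{"x": -0.0005,"y": 0,"z": -0.0005,"rx": 0.24,"ry": 0,"rz": 0,"fingers": 1},{"x": -0.0005,"y": 0,"z": -0.0005,"rx": 0.31,"ry": 0,"rz": 0,"fingers": 1},{"x": -0.0005,"y": 0,"z": -0.0005,"rx": 0.37,"ry": 0,"rz": 0,"fingers": 1},{"x": -0.0005,"y": 0,"z": -0.0005,"rx": 0.4,"ry": 0,"rz": 0,"fingers": 1}], "grip_force": 60}}

```text
time_s: 19.58
position: [537.4, -87.1, 19.5]
orientation: [0.665, 0.241, 0.665, -0.241]
ft_force: [6.0, -2.4, -11.4]
width: 0.333
```

```bash
python3 -c "from h import *; rep(); print(st()['q'])"
```

```text
19.5833 p [537.45 -87.07  19.47] Ftool [11.45  1.97  6.18] Mtool [-0.01 -1.58  0.6 ] w 0.333 yaw 50.173037902744326 tilt 0.007294021517320068
[ 0.53  0.54 -0.53  1.92  0.38  0.78 -0.91]
```

Request:
{"fn": "carry_out", "kwargs": {"steps": [{"x": 0,"y": 0,"z": 0,"rx": 0.03,"ry": 0,"rz": 0,"fingers": 1},{"x": 0,"y": 0,"z": 0,"rx": 0.06,"ry": 0,"rz": 0,"fingers": 1},{"x": 0,"y": 0,"z": 0,"rx": 0.09,"ry": 0,"rz": 0,"fingers": 1},{"x": 0,"y": 0,"z": 0,"rx": 0.12,"ry": 0,"rz": 0,"fingers": 1},{"x": 0,"y": 0,"z": 0,"rx": 0.14,"ry": 0,"rz": 0,"fingers": 1},{"x": 0,"y": 0,"z": 0,"rx": 0.16,"ry": 0,"rz": 0,"fingers": 1},{"x": 0,"y": 0,"z": 0,"rx": 0.18,"ry": 0,"rz": 0,"fingers": 1},{"x": 0,"y": 0,"z": 0,"rx": 0.18,"ry": 0,"rz": 0,"fingers": 1}]}}

```text
time_s: 20.25
position: [537.6, -87.2, 19.4]
orientation: [0.64, 0.3, 0.64, -0.3]
ft_force: [3.7, -1.9, -9.1]
width: 0.336
```

```bash
python3 -c "from h import *; rep()"
```

```text
20.25 p [537.58 -87.18  19.42] Ftool [9.12 1.56 3.83] Mtool [ 0.01 -1.17  0.61] w 0.336 yaw 39.773205003390096 tilt 0.02294122754034683
```

Request:
{"fn": "carry_out", "kwargs": {"steps": [{"x": 0,"y": 0,"z": 0,"rx": 0.02,"ry": 0,"rz": 0,"fingers": 1},{"x": 0,"y": 0,"z": 0,"rx": 0.04,"ry": 0,"rz": 0,"fingers": 1},{"x": 0,"y": 0,"z": 0,"rx": 0.06,"ry": 0,"rz": 0,"fingers": 1},{"x": 0,"y": 0,"z": 0,"rx": 0.08,"ry": 0,"rz": 0,"fingers": 1},{"x": 0,"y": 0,"z": 0,"rx": 0.09,"ry": 0,"rz": 0,"fingers": 1},{"x": 0,"y": 0,"z": 0,"rx": 0.09,"ry": 0,"rz": 0,"fingers": 1},{"x": 0,"y": 0,"z": 0,"rx": 0.09,"ry": 0,"rz": 0,"fingers": 1},{"x": 0,"y": 0,"z": 0,"rx": 0.09,"ry": 0,"rz": 0,"fingers": 1}]}}

```text
time_s: 20.92
position: [537.6, -87.2, 19.4]
orientation: [0.626, 0.329, 0.626, -0.328]
ft_force: [3.8, -2.0, -9.0]
width: 0.331
```

```bash
python3 -c "from h import *; rep()"
```

```text
20.9167 p [537.61 -87.23  19.43] Ftool [9.05 1.97 3.83] Mtool [ 0.09 -1.13  0.62] w 0.331 yaw 34.629344982952816 tilt 0.0254834309976559
```

Request:
{"fn": "carry_out", "kwargs": {"steps": [{"x": 0,"y": 0,"z": 0,"rx": 0.02,"ry": 0,"rz": 0,"fingers": 1},{"x": 0,"y": 0,"z": 0,"rx": 0.04,"ry": 0,"rz": 0,"fingers": 1},{"x": 0,"y": 0,"z": 0,"rx": 0.06,"ry": 0,"rz": 0,"fingers": 1},{"x": 0,"y": 0,"z": 0,"rx": 0.07,"ry": 0,"rz": 0,"fingers": 1},{"x": 0,"y": 0,"z": 0,"rx": 0.07,"ry": 0,"rz": 0,"fingers": 1},{"x": 0,"y": 0,"z": 0,"rx": 0.07,"ry": 0,"rz": 0,"fingers": 1},{"x": 0,"y": 0,"z": 0,"rx": 0.07,"ry": 0,"rz": 0,"fingers": 1},{"x": 0,"y": 0,"z": 0,"rx": 0.07,"ry": 0,"rz": 0,"fingers": 1}]}}

```text
time_s: 21.58
position: [537.6, -87.3, 19.4]
orientation: [0.614, 0.351, 0.614, -0.351]
ft_force: [4.9, -1.0, -9.2]
width: 0.336
```

```bash
python3 -c "from h import *; rep()"
```

```text
21.5833 p [537.63 -87.29  19.43] Ftool [9.22 3.73 3.34] Mtool [ 0.04 -1.15  0.74] w 0.336 yaw 30.543774938614238 tilt 0.030019429176722703
```

Request:
{"fn": "carry_out", "kwargs": {"steps": [{"x": 0,"y": 0,"z": 0,"rx": 0.02,"ry": 0,"rz": 0,"fingers": 1},{"x": 0,"y": 0,"z": 0,"rx": 0.04,"ry": 0,"rz": 0,"fingers": 1},{"x": 0,"y": 0,"z": 0,"rx": 0.06,"ry": 0,"rz": 0,"fingers": 1},{"x": 0,"y": 0,"z": 0,"rx": 0.07,"ry": 0,"rz": 0,"fingers": 1},{"x": 0,"y": 0,"z": 0,"rx": 0.07,"ry": 0,"rz": 0,"fingers": 1},{"x": 0,"y": 0,"z": 0,"rx": 0.07,"ry": 0,"rz": 0,"fingers": 1},{"x": 0,"y": 0,"z": 0,"rx": 0.07,"ry": 0,"rz": 0,"fingers": 1},{"x": 0,"y": 0,"z": 0,"rx": 0.07,"ry": 0,"rz": 0,"fingers": 1}]}}

```text
time_s: 22.25
position: [537.7, -87.4, 19.4]
orientation: [0.601, 0.373, 0.601, -0.372]
ft_force: [4.3, -2.4, -9.2]
width: 0.33
```

```bash
python3 -c "from h import *; rep()"
```

```text
22.25 p [537.65 -87.37  19.43] Ftool [9.2  2.79 4.02] Mtool [ 0.05 -1.12  0.77] w 0.33 yaw 26.425219447512507 tilt 0.03331153827804189
```

Request:
{"fn": "carry_out", "kwargs": {"steps": [{"x": 0,"y": 0,"z": 0,"rx": 0.01,"ry": 0,"rz": 0,"fingers": 1},{"x": 0,"y": 0,"z": 0,"rx": 0.02,"ry": 0,"rz": 0,"fingers": 1},{"x": 0,"y": 0,"z": 0,"rx": 0.03,"ry": 0,"rz": 0,"fingers": 1},{"x": 0,"y": 0,"z": 0,"rx": 0.04,"ry": 0,"rz": 0,"fingers": 1},{"x": 0,"y": 0,"z": 0,"rx": 0.05,"ry": 0,"rz": 0,"fingers": 1},{"x": 0,"y": 0,"z": 0,"rx": 0.06,"ry": 0,"rz": 0,"fingers": 1},{"x": 0,"y": 0,"z": 0,"rx": 0.06,"ry": 0,"rz": 0,"fingers": 1},{"x": 0,"y": 0,"z": 0,"rx": 0.06,"ry": 0,"rz": 0,"fingers": 1}]}}

```text
time_s: 22.92
position: [537.7, -87.4, 19.4]
orientation: [0.59, 0.391, 0.589, -0.391]
ft_force: [4.1, -2.2, -9.2]
width: 0.333
```

```bash
python3 -c "from h import *; rep()"
```

```text
22.9167 p [537.68 -87.39  19.42] Ftool [9.16 2.89 3.58] Mtool [ 0.04 -1.11  0.88] w 0.333 yaw 22.895468924863582 tilt 0.03753853179985984
```

Request:
{"fn": "carry_out", "kwargs": {"steps": [{"x": 0,"y": 0,"z": 0,"rx": 0.01,"ry": 0,"rz": 0,"fingers": 1},{"x": 0,"y": 0,"z": 0,"rx": 0.02,"ry": 0,"rz": 0,"fingers": 1},{"x": 0,"y": 0,"z": 0,"rx": 0.03,"ry": 0,"rz": 0,"fingers": 1},{"x": 0,"y": 0,"z": 0,"rx": 0.04,"ry": 0,"rz": 0,"fingers": 1},{"x": 0,"y": 0,"z": 0,"rx": 0.05,"ry": 0,"rz": 0,"fingers": 1},{"x": 0,"y": 0,"z": 0,"rx": 0.06,"ry": 0,"rz": 0,"fingers": 1},{"x": 0,"y": 0,"z": 0,"rx": 0.06,"ry": 0,"rz": 0,"fingers": 1},{"x": 0,"y": 0,"z": 0,"rx": 0.06,"ry": 0,"rz": 0,"fingers": 1}]}}

```text
time_s: 23.58
position: [537.7, -87.4, 19.4]
orientation: [0.577, 0.409, 0.577, -0.409]
ft_force: [5.1, -2.0, -9.7]
width: 0.33
```

```bash
python3 -c "from h import *; rep()"
```

```text
23.5833 p [537.69 -87.45  19.41] Ftool [9.7  4.18 3.54] Mtool [-0.18 -1.07  0.93] w 0.33 yaw 19.37103805308222 tilt 0.04276657947602057
```

Request:
{"fn": "carry_out", "kwargs": {"steps": [{"x": 0,"y": 0,"z": 0,"rx": 0.01,"ry": 0,"rz": 0,"fingers": 1},{"x": 0,"y": 0,"z": 0,"rx": 0.02,"ry": 0,"rz": 0,"fingers": 1},{"x": 0,"y": 0,"z": 0,"rx": 0.03,"ry": 0,"rz": 0,"fingers": 1},{"x": 0,"y": 0,"z": 0,"rx": 0.04,"ry": 0,"rz": 0,"fingers": 1},{"x": 0,"y": 0,"z": 0,"rx": 0.05,"ry": 0,"rz": 0,"fingers": 1},{"x": 0,"y": 0,"z": 0,"rx": 0.05,"ry": 0,"rz": 0,"fingers": 1},{"x": 0,"y": 0,"z": 0,"rx": 0.05,"ry": 0,"rz": 0,"fingers": 1},{"x": 0,"y": 0,"z": 0,"rx": 0.05,"ry": 0,"rz": 0,"fingers": 1}]}}

```text
time_s: 24.25
position: [537.7, -87.5, 19.4]
orientation: [0.567, 0.423, 0.566, -0.423]
ft_force: [4.5, -2.8, -9.9]
width: 0.329
```

```bash
python3 -c "from h import *; rep()"
```

```text
24.25 p [537.71 -87.48  19.42] Ftool [9.89 3.5  3.94] Mtool [-0.14 -0.97  0.93] w 0.329 yaw 16.425504054676257 tilt 0.04837868673544614
```

Request:
{"fn": "carry_out", "kwargs": {"steps": [{"x": 0,"y": 0,"z": 0,"rx": 0.01,"ry": 0,"rz": 0,"fingers": 1},{"x": 0,"y": 0,"z": 0,"rx": 0.02,"ry": 0,"rz": 0,"fingers": 1},{"x": 0,"y": 0,"z": 0,"rx": 0.03,"ry": 0,"rz": 0,"fingers": 1},{"x": 0,"y": 0,"z": 0,"rx": 0.04,"ry": 0,"rz": 0,"fingers": 1},{"x": 0,"y": 0,"z": 0,"rx": 0.04,"ry": 0,"rz": 0,"fingers": 1},{"x": 0,"y": 0,"z": 0,"rx": 0.04,"ry": 0,"rz": 0,"fingers": 1},{"x": 0,"y": 0,"z": 0,"rx": 0.04,"ry": 0,"rz": 0,"fingers": 1},{"x": 0,"y": 0,"z": 0,"rx": 0.04,"ry": 0,"rz": 0,"fingers": 1}]}}

```text
time_s: 24.92
position: [537.8, -87.6, 19.5]
orientation: [0.558, 0.435, 0.557, -0.435]
ft_force: [5.4, -1.9, -9.3]
width: 0.337
```

```bash
python3 -c "from h import *; rep()"
```

```text
24.9167 p [537.75 -87.58  19.46] Ftool [9.35 4.81 3.11] Mtool [-0.11 -1.    0.97] w 0.337 yaw 14.046949791259603 tilt 0.058519634437304666
```

Request:
{"fn": "carry_out", "kwargs": {"steps": [{"x": 0,"y": 0,"z": 0,"rx": 0.01,"ry": 0,"rz": 0,"fingers": 1},{"x": 0,"y": 0,"z": 0,"rx": 0.02,"ry": 0,"rz": 0,"fingers": 1},{"x": 0,"y": 0,"z": 0,"rx": 0.03,"ry": 0,"rz": 0,"fingers": 1},{"x": 0,"y": 0,"z": 0,"rx": 0.03,"ry": 0,"rz": 0,"fingers": 1},{"x": 0,"y": 0,"z": 0,"rx": 0.03,"ry": 0,"rz": 0,"fingers": 1},{"x": 0,"y": 0,"z": 0,"rx": 0.03,"ry": 0,"rz": 0,"fingers": 1},{"x": 0,"y": 0,"z": 0,"rx": 0.03,"ry": 0,"rz": 0,"fingers": 1},{"x": 0,"y": 0,"z": 0,"rx": 0.03,"ry": 0,"rz": 0,"fingers": 1}]}}

```text
time_s: 25.58
position: [537.7, -87.5, 19.4]
orientation: [0.551, 0.444, 0.55, -0.444]
ft_force: [5.5, -2.3, -9.2]
width: 0.333
```

```bash
python3 -c "from h import *; rep()"
```

```text
25.5833 p [537.73 -87.54  19.41] Ftool [9.18 4.89 3.4 ] Mtool [-0.34 -0.99  0.97] w 0.333 yaw 12.264542043297292 tilt 0.05933278398988862
```

Request:
{"fn": "carry_out", "kwargs": {"steps": [{"x": 0,"y": 0,"z": 0,"rx": 0.01,"ry": 0,"rz": 0,"fingers": 1},{"x": 0,"y": 0,"z": 0,"rx": 0.02,"ry": 0,"rz": 0,"fingers": 1},{"x": 0,"y": 0,"z": 0,"rx": 0.02,"ry": 0,"rz": 0,"fingers": 1},{"x": 0,"y": 0,"z": 0,"rx": 0.02,"ry": 0,"rz": 0,"fingers": 1},{"x": 0,"y": 0,"z": 0,"rx": 0.02,"ry": 0,"rz": 0,"fingers": 1},{"x": 0,"y": 0,"z": 0,"rx": 0.02,"ry": 0,"rz": 0,"fingers": 1},{"x": 0,"y": 0,"z": 0,"rx": 0.02,"ry": 0,"rz": 0,"fingers": 1},{"x": 0,"y": 0,"z": 0,"rx": 0.02,"ry": 0,"rz": 0,"fingers": 1}]}}

```text
time_s: 26.25
position: [537.7, -87.6, 19.4]
orientation: [0.546, 0.449, 0.545, -0.45]
ft_force: [3.9, -2.8, -9.5]
width: 0.334
```

```bash
python3 -c "from h import *; rep()"
```

```text
26.25 p [537.7  -87.58  19.42] Ftool [9.52 3.27 3.49] Mtool [-0.51 -0.9   0.99] w 0.334 yaw 11.069107946660148 tilt 0.06830817387360028
```

Request:
{"fn": "carry_out", "kwargs": {"steps": [{"x": 0,"y": 0,"z": 0,"rx": 0.01,"ry": 0,"rz": 0,"fingers": 1},{"x": 0,"y": 0,"z": 0,"rx": 0.02,"ry": 0,"rz": 0,"fingers": 1},{"x": 0,"y": 0,"z": 0,"rx": 0.02,"ry": 0,"rz": 0,"fingers": 1},{"x": 0,"y": 0,"z": 0,"rx": 0.02,"ry": 0,"rz": 0,"fingers": 1},{"x": 0,"y": 0,"z": 0,"rx": 0.02,"ry": 0,"rz": 0,"fingers": 1},{"x": 0,"y": 0,"z": 0,"rx": 0.02,"ry": 0,"rz": 0,"fingers": 1},{"x": 0,"y": 0,"z": 0,"rx": 0.02,"ry": 0,"rz": 0,"fingers": 1},{"x": 0,"y": 0,"z": 0,"rx": 0.02,"ry": 0,"rz": 0,"fingers": 1}]}}

```text
time_s: 26.92
position: [537.7, -87.6, 19.4]
orientation: [0.542, 0.455, 0.541, -0.455]
ft_force: [5.1, -2.8, -9.2]
width: 0.332
```

```bash
cat >> h.py <<'E'
def avg(n=6):
    v=[]
    for _ in range(n): s=st(); v.append((s['R'].T@np.array(s['torque']))[0]); manip.get_image('wrist')
    print('Mx mean',np.mean(v),'sd',np.std(v))
E
python3 -c "from h import *; rep(); avg(); rep()"
```

```text
26.9167 p [537.69 -87.6   19.4 ] Ftool [9.22 4.58 3.65] Mtool [-0.8  -0.95  0.96] w 0.332 yaw 9.889539492076503 tilt 0.07994566299062271
Mx mean -0.7660472432948314 sd 0.025517751776190575
27.2167 p [537.73 -87.61  19.43] Ftool [8.57 3.41 3.88] Mtool [-0.73 -0.97  0.98] w 0.334 yaw 9.888966229940634 tilt 0.08456666285898472
```

Request:
{"fn": "carry_out", "kwargs": {"steps": [{"x": 0,"y": 0,"z": 0,"rx": 0.005,"ry": 0,"rz": 0,"fingers": 1},{"x": 0,"y": 0,"z": 0,"rx": 0.01,"ry": 0,"rz": 0,"fingers": 1},{"x": 0,"y": 0,"z": 0,"rx": 0.015,"ry": 0,"rz": 0,"fingers": 1},{"x": 0,"y": 0,"z": 0,"rx": 0.018,"ry": 0,"rz": 0,"fingers": 1},{"x": 0,"y": 0,"z": 0,"rx": 0.018,"ry": 0,"rz": 0,"fingers": 1},{"x": 0,"y": 0,"z": 0,"rx": 0.018,"ry": 0,"rz": 0,"fingers": 1},{"x": 0,"y": 0,"z": 0,"rx": 0.018,"ry": 0,"rz": 0,"fingers": 1},{"x": 0,"y": 0,"z": 0,"rx": 0.018,"ry": 0,"rz": 0,"fingers": 1}]}}

```text
time_s: 27.88
position: [537.7, -87.6, 19.4]
orientation: [0.538, 0.46, 0.536, -0.46]
ft_force: [4.6, -3.3, -9.0]
width: 0.335
```

```bash
python3 -c "from h import *; avg(); rep()"
```

```text
Mx mean -0.9939738873508562 sd 0.02610437899197421
28.1833 p [537.69 -87.62  19.42] Ftool [10.01  3.79  3.29] Mtool [-1.03 -1.04  0.97] w 0.334 yaw 8.840471354705407 tilt 0.10016215707939762
```

Request:
{"fn": "carry_out", "kwargs": {"steps": [{"x": 0,"y": 0,"z": 0,"rx": 0.005,"ry": 0,"rz": 0,"fingers": 1},{"x": 0,"y": 0,"z": 0,"rx": 0.01,"ry": 0,"rz": 0,"fingers": 1},{"x": 0,"y": 0,"z": 0,"rx": 0.013,"ry": 0,"rz": 0,"fingers": 1},{"x": 0,"y": 0,"z": 0,"rx": 0.013,"ry": 0,"rz": 0,"fingers": 1},{"x": 0,"y": 0,"z": 0,"rx": 0.013,"ry": 0,"rz": 0,"fingers": 1},{"x": 0,"y": 0,"z": 0,"rx": 0.013,"ry": 0,"rz": 0,"fingers": 1},{"x": 0,"y": 0,"z": 0,"rx": 0.013,"ry": 0,"rz": 0,"fingers": 1},{"x": 0,"y": 0,"z": 0,"rx": 0.013,"ry": 0,"rz": 0,"fingers": 1}]}}

```text
time_s: 28.85
position: [537.7, -87.6, 19.4]
orientation: [0.535, 0.463, 0.533, -0.464]
ft_force: [6.0, -2.4, -9.2]
width: 0.33
```

```bash
python3 -c "from h import *; avg(); rep()"
```

```text
Mx mean -1.1247166006688698 sd 0.01804156642346746
29.15 p [537.71 -87.59  19.43] Ftool [8.29 3.34 3.62] Mtool [-1.16 -0.93  0.89] w 0.332 yaw 8.092735457348054 tilt 0.1205080300369211
```

Request:
{"fn": "carry_out", "kwargs": {"steps": [{"x": 0,"y": 0,"z": 0,"rx": 0.002,"ry": 0,"rz": 0,"fingers": 1},{"x": 0,"y": 0,"z": 0,"rx": 0.004,"ry": 0,"rz": 0,"fingers": 1},{"x": 0,"y": 0,"z": 0,"rx": 0.004,"ry": 0,"rz": 0,"fingers": 1},{"x": 0,"y": 0,"z": 0,"rx": 0.004,"ry": 0,"rz": 0,"fingers": 1},{"x": 0,"y": 0,"z": 0,"rx": 0.004,"ry": 0,"rz": 0,"fingers": 1},{"x": 0,"y": 0,"z": 0,"rx": 0.004,"ry": 0,"rz": 0,"fingers": 1},{"x": 0,"y": 0,"z": 0,"rx": 0.004,"ry": 0,"rz": 0,"fingers": 1},{"x": 0,"y": 0,"z": 0,"rx": 0.004,"ry": 0,"rz": 0,"fingers": 1}]}}

```text
time_s: 29.82
position: [537.7, -87.6, 19.4]
orientation: [0.534, 0.464, 0.532, -0.465]
ft_force: [5.2, -3.6, -8.6]
width: 0.333
```

```bash
python3 -c "from h import *; avg(); rep()"
```

```text
Mx mean -1.2184945105098695 sd 0.020857944438852263
30.1167 p [537.69 -87.61  19.43] Ftool [8.36 3.8  3.36] Mtool [-1.21 -0.95  1.02] w 0.339 yaw 7.860806859313249 tilt 0.14238919907917713
```

Request:
{"fn": "carry_out", "kwargs": {"steps": [{"x": 0,"y": 0,"z": 0,"rx": 0,"ry": 0,"rz": 0,"fingers": -0.3},{"x": 0,"y": 0,"z": 0,"rx": 0,"ry": 0,"rz": 0,"fingers": -0.3},{"x": 0,"y": 0,"z": 0,"rx": 0,"ry": 0,"rz": 0,"fingers": -0.3},{"x": 0,"y": 0,"z": 0,"rx": 0,"ry": 0,"rz": 0,"fingers": -0.3},{"x": 0,"y": 0,"z": 0,"rx": 0,"ry": 0,"rz": 0,"fingers": -0.3},{"x": -0.02,"y": 0,"z": 0,"rx": 0,"ry": 0,"rz": 0,"fingers": -0.3},{"x": -0.06,"y": 0,"z": 0,"rx": 0,"ry": 0,"rz": 0,"fingers": -0.3},{"x": -0.1,"y": 0,"z": 0,"rx": 0,"ry": 0,"rz": 0,"fingers": -0.3}]}}

```text
time_s: 30.78
position: [536.5, -86.9, 119.9]
orientation: [0.533, 0.464, 0.533, -0.465]
ft_force: [1.6, -0.3, 0.6]
width: 0.649
```

```bash
python3 -c "
from h import *; rep(); goal([500,-88,230],np.radians(60))"
```

```text
30.7833 p [536.47 -86.91 119.87] Ftool [-0.58  1.52  0.56] Mtool [-0.06 -0.04 -0.04] w 0.649 yaw 7.8743230472778425 tilt 0.1437115493414388
shift [-0.11 -0.04 -0.  ] rv [-0.91 -0.    0.  ] dist 116.0 deg 52.1
```

Final reading is 1.22 N m, and the nut is released. I'll rise clear and take a last look.

Request:
{"fn": "carry_out", "kwargs": {"steps": [{"x": -0.03,"y": -0.01,"z": 0,"rx": -0.1,"ry": 0,"rz": 0,"fingers": -0.3},{"x": -0.06,"y": -0.02,"z": 0,"rx": -0.2,"ry": 0,"rz": 0,"fingers": -0.3},{"x": -0.09,"y": -0.03,"z": 0,"rx": -0.3,"ry": 0,"rz": 0,"fingers": -0.3},{"x": -0.1,"y": -0.04,"z": 0,"rx": -0.4,"ry": 0,"rz": 0,"fingers": -0.3},{"x": -0.1,"y": -0.04,"z": 0,"rx": -0.5,"ry": 0,"rz": 0,"fingers": -0.3},{"x": -0.1,"y": -0.04,"z": 0,"rx": -0.6,"ry": 0,"rz": 0,"fingers": -0.3},{"x": -0.1,"y": -0.04,"z": 0,"rx": -0.7,"ry": 0,"rz": 0,"fingers": -0.3},{"x": -0.1,"y": -0.04,"z": 0,"rx": -0.8,"ry": 0,"rz": 0,"fingers": -0.3}]}}

```text
time_s: 31.45
position: [496.9, -92.3, 220.2]
orientation: [0.672, 0.218, 0.673, -0.219]
ft_force: [0.2, -0.3, -0.2]
width: 0.651
```

```bash
python3 - <<'E'
from h import *
manip.get_image('wrist'); s,w=shot('wrist','w10.png'); rep()
cv2.imwrite('pics/c6.png',cv2.resize(w[0:400,130:510,::-1],None,fx=1.5,fy=1.5,interpolation=cv2.INTER_CUBIC))
E
```

```text
31.55 p [496.94 -92.24 220.04] Ftool [-0.41 -0.25 -1.19] Mtool [-0.02 -0.05  0.01] w 0.652 yaw 53.822548412790695 tilt 0.14053432465263363
```

View pics/c6.png

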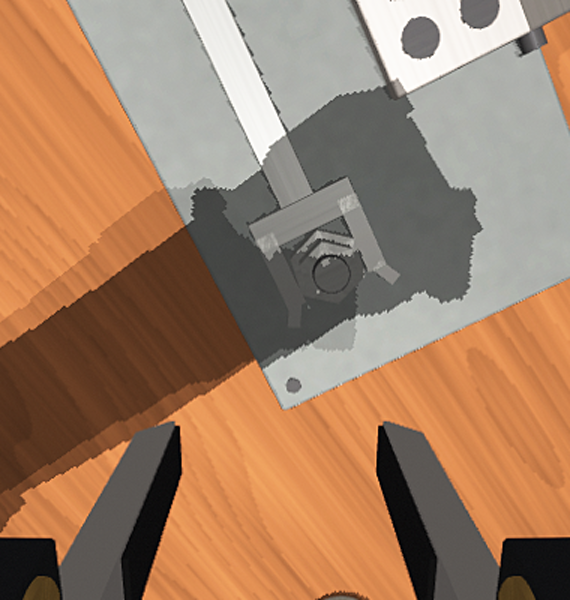

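The spanner is still on the lower nut, with tips near (293,325) and (393,275) round the stud at (331,273), and everything else is untouched. One numeric check of the seating, then hand in.

```bash
python3 - <<'E'
from h import *
np.set_printoptions(precision=1,suppress=True)
s=st(); C=cam('wrist',s); f=lambda p:(130+p[0]/1.5,p[1]/1.5)
S=atz(C,f((331,273)),72); b=[atz(C,f(p),39) for p in((250,222),(346,178))]; t=[atz(C,f(p),39) for p in((293,327),(398,277))]
B=(b[0]+b[1])/2; T=(t[0]+t[1])/2; u=(T-B)/np.linalg.norm(T-B)
h=[atz(C,f(p),39) for p in((297,197),(205,0))]; hd=h[0]-h[1]
print('stud',S,'back->stud (44)',(S-B)@u,'stud->tips (26)',(T-S)@u,'handle yaw',np.degrees(np.arctan2(hd[1],hd[0])),'home yaw',-99)
manip.sign_off(); print('signed off',st()['time_s'])
E
```

```text
stud [537.8 -87.5  72. ] back->stud (44) 43.14187248620698 stud->tips (26) 26.427744072923936 handle yaw -100.19809454943399 home yaw -99
the job is handed in; nothing more can be done
the job is handed in; nothing more can be done
```

The jam nut is tight against the lower nut at about 1.2 N m, and the spanner is in place on the lower nut. I handed the job in at about 32 s, with the gripper open and clear of everything.

**What I did**
- I gripped the spanner, lifted it over the pin and lowered it beside the nut. I then slid it on until the throat touched the nut (about 7 N), backed off 0.9 mm, set it flat on the plate and released it.
- I gripped the jam nut and turned it clockwise about 65° in all. It started dragging the lower nut at about 54°, and the torque began to rise at about 61°. I stopped at a reading of 1.22 N m (noise ±0.02, zero error within about 0.1), then let go without turning back.

**Last checks**
- **Seating:** the final wrist picture puts the stud 43 mm from the back of the head (nominal 44) and 26 mm from the tips (nominal 26), so the jaws are fully on.
- **Handle:** it has swung about 1° clockwise from home, which fits it bearing on the pin. The pin was outside the last picture, so I judge this from the angle and the torque rise.
- **Lower nut:** I estimate about 11–12° from press x, within the 20° limit. This comes from how far it was dragged; I did not measure it directly.

**What disagreed:** the real fingertips end about 28 mm short of the stated TCP. My first close on the spanner therefore shut on nothing above the handle; I corrected for this from two camera views and by feel. I moved nowhere near the bottle, jar or tray, but took no final picture of them.

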